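Move three valve casings on one station at the lapping bench

ROBOT

A 7-joint arm with a two-finger parallel gripper is mounted at the origin on the work surface. World frame = base frame: x ahead of the robot, y to its left, z up, the work surface at z = 0. Lengths are in m, angles in rad, forces in N, time in s.
With the tool pointing down it reaches from about 0.4 to 0.85 m from the base axis. Payload 10.4 kg.
Tool frame: the origin (TCP) lies between the finger pads; the fingertips stand 19 mm ahead of it and the grasp point (between the pads) is the TCP (manip.tip_reach is the z of the fingertips in the tool frame, in m); z points along the fingers, y is the direction in which the jaws open and shut (so a half turn about z gives the same grasp; the last joint's range is limited). The gripper opens to 85 mm and grips with 20 to 120 N. Pads are 22 mm wide; open, the fingers measure 114 mm over their backs; the gripper's body (76 mm by 85 mm) begins 54 mm behind the grasp point. The pads swing forward as they close: fully open they stand 13 mm farther back than shut.
Start: joints at [-1.287, 0.332, -0.065, 1.46, 0.022, 1.35, -0.088], TCP at [0.189, 0.596, 0.25] pointing down, gripper open.
Joint ranges: [-2.6, 2.6], [-0.5, 2.12], [-1.47, 1.34], [0.16, 2.42], [-1.27, 4.41], [0.06, 2.06], [-2.6, 2.6]. Speed limits (rad/s): [2.22, 2.22, 2.79, 2.79, 3.14, 3.14, 3.14].

INTERFACE

Orientations are given as a unit quaternion [x, y, z, w].
In Python, from workcell import sensors, cams, manip gives the robot as it stands.
- The arm moves only by the shell command python3 -m jog 'ROWS' [FORCE]. ROWS is JSON, a list of rows, each a list of 3 entries, a list of its own where there are three numbers: the shift along the world's x, y, z in m, then the turn, a rotation vector about the world's x, y, z in rad, then the opening in per cent of the stroke, from 0 (shut) to 100 (fully open). In form: [[[dx, dy, dz], [wx, wy, wz], grip], ...]. A call has 1 to 5 rows; each row shifts and turns the pose as measured when the row begins; what a row does not reach is not made up. A row lasts 1/8 s, in which the tool goes at most 62.5 mm and 10.7 degrees, less where a joint would pass 70% of its speed; a pose out of reach is approached as far as the arm can. A call with a gripper value outside its range is refused whole. The fingers move at their own pace and stop on an object; FORCE is the grip in N (left out, the last holds). Time passes only in rows, so rows that do not move let the fingers close. It gives the time, the measured TCP pose, the force and the opening at its end, in the units of the state.
- sensors.get_obs(): the state, without advancing time (a new reading comes with each control period).
- cams.camera(name): name is "scene" or "top" or "wrist"; returns (picture, depth): 420x560x3 uint8, red, green, blue; 420x560 float32, m along the optical axis (not along the pixel's ray), 0 where there is no reading.
- cams.camera_model(name): a dict with "intrinsics" (3x3 intrinsics, pixels), "view" (4x4, takes a point from world to camera coordinates). Camera axes: x right, y down, z forward; pixel columns grow to the right and rows downward; lengths in m; the calibration is good to about 2 mm. A picture is of the moment at which its call begins: read the wrist's pose just before it. camera_model takes no time and is no camera call; for the wrist camera it gives the pose at the moment of the call.
- manip.hand_in(): hands the job in, once; it reports no verdict.
The state is a dict: "clock": time; "joint_pos": joint angles; "joint_velocities": joint speeds; "tau": joint torques, N m; "position": TCP position; "ee_rot": TCP orientation; "ft_force": force on the tool from outside, world axes, zero at the start; "torque": the same for the moment, N m; "grip_width": opening from 0.0 (shut) to 1.0 (fully open).
Only numpy, scipy, OpenCV 4.12 (cv2) and the standard library are available. Lean on these libraries where they do the work, as an engineer would, in place of code of your own. Each camera call takes 0.05 s, during which the arm holds its last target.

TASK

Move each brass valve casing on by one station: the middle-sized one, just lapped, goes from the aluminium fixture onto the middle of the wash can's sprung plate, the short one, washed, from that plate onto the middle of the dark granite checking block, and the tall one from that block into the fixture's nest; all stations are taken, so stand one of the casings on the round cork mat on the way. Set every casing down upright without dropping it, then swing the fixture's red lever fully shut to clamp the tall one. Leave the standing steel mandrel where it is.

Things in the scene. Friction and masses are not known exactly. Their poses are not given: they have to be found in the camera images.
- tall_center (a point): Tall casing, 110 mm high; brass tube 21 mm across, foot ring 26 mm (lowest 12 mm), open top. Port stubs 12 mm thick reach 26 mm from the axis on both sides, 42 mm (+x) and 64 mm (-x) above its foot. Starts on the granite block. Grip it across the stubs, closing along its y; any turn is fine when set down. Point: on the axis, half-way up, z up the axis. 0.08 to 0.18 kg.
- mid_center (a point): Middle-sized casing, 92 mm high; brass tube 21 mm across, foot ring 26 mm (lowest 12 mm), open top. Two port stubs 12 mm thick reach 26 mm from the axis on one side (+x), 40 and 58 mm above its foot. Starts loose in the fixture. Grip it across the stubs, closing along its y; any turn is fine when set down. Point: on the axis, half-way up, z up the axis. 0.08 to 0.18 kg.
- short_center (a point): Short casing, 74 mm high; brass tube 21 mm across, foot ring 26 mm (lowest 12 mm), open top. One port stub 12 mm thick reaches 26 mm from the axis on one side (+x), 40 mm above its foot. Starts on the wash can. Grip it across the stubs, closing along its y; any turn is fine when set down. Point: on the axis, half-way up, z up the axis. 0.08 to 0.18 kg.
- nest (a point): Point on the nest floor of the cast aluminium fixture (base 120 x 150 mm), 20 mm above the bench, where a clamped casing's axis stands. A V jaw 28 mm high is on its +y side, the red cam (23 mm high) on its -y side. Lever open, there is 14 mm of room: set the casing down 6 to 7 mm to the -y side of the point; the closing cam pushes it into the V. z up.
- cam_lever (a joint): The fixture's red cam lever, turning level about an upright pivot 45 mm to the -y side of the nest point: 0 rad is wide open, 1.57 fully shut, growing clockwise seen from above. It starts between 0 and 0.25, stays where it is left and takes 1 to 3 N at the knob.
- lever_knob (a point): Centre of the upright round red knob on the lever, 19 mm across and 32 mm high, its centre 60 mm above the bench, 70 mm from the pivot. Seen from the pivot it lies towards the nest's -y and +x (45 degrees between) at 0 rad, towards -y and -x at 1.57 rad.
- plate_top (a point): Centre of the top face of the round perforated steel plate, 110 mm across, on the grey wash can (163 mm across, rim 89 mm above the bench). The plate is sprung: bare, its face is 105 mm above the bench; it moves straight down only, about 8 mm per newton (7 to 12 mm under a casing), at most 20 mm. The point moves with it; z up.
- block_top (a point): Centre of the flat top of the dark granite checking block, 115 x 115 mm, 30 mm high; z up, x and y along its sides.
- mat_top (a point): Centre of the top of the flat round cork mat, 110 mm across and 5 mm thick, empty at the start; z up.
- mandrel_center (a point): Steel lapping mandrel with a knurled grip, 130 mm high, standing loose on its 39 mm round foot near the middle of the bench; the point is on its axis, half-way up. To be left alone.
Not all that is in view belongs to the job. Several things look just like the part that bears block_top: the one meant starts nearest to the robot's base.

How it is judged:
By the outcome, as a careful person would: the job done as asked, in the order asked, and still so for the second after the job is handed in, with the robot touching nothing.
It also fails if it takes over 128 s, if anything falls off the work surface, if the arm or the gripper's body presses on something with over 40 N, if the wrist force passes 120 N, or if a joint passes its speed limit or range.

## Working session

There is one attempt and no reset: what is moved stays moved. The work goes in short steps, Python scripts to look and compute and a shell command to move; the robot and the scene stay as the last step left them, time stands still between calls to the robot, and variables do not carry over. Pictures are saved under pics/ and viewed, and the job is handed in when it is done.

```bash
ls; mkdir -p pics
cat > h.py <<'E'
import numpy as np, cv2
from workcell import sensors, cams, manip
def snap(n,f):
    m=cams.camera_model(n); p,d=cams.camera(n); cv2.imwrite('pics/'+f+'.png',p[:,:,::-1]); np.savez('pics/'+f+'.npz',p=p,d=d,K=m['intrinsics'],V=m['view']); return p,d,m
def load(f):
    z=np.load('pics/'+f+'.npz'); return z['p'],z['d'],np.array(z['K']),np.array(z['V'])
def ray(K,V,u,v):
    R=V[:3,:3];t=V[:3,3]; o=-R.T@t; d=R.T@np.linalg.inv(K)@np.array([u,v,1.]); return o,d
def onz(K,V,u,v,z):
    o,d=ray(K,V,u,v); return o+d*(z-o[2])/d[2]
def cloud(K,V,d):
    h,w=d.shape; u,v=np.meshgrid(np.arange(w),np.arange(h)); c=np.stack([(u-K[0,2])/K[0,0]*d,(v-K[1,2])/K[1,1]*d,d],-1)
    return (c-V[:3,3])@V[:3,:3]
E
python3 - <<'E'
from h import *
for n in ['scene','top','wrist']:
    snap(n,n+'0')
o=sensors.get_obs(); print(o['clock'],o['position'],o['ee_rot'],o['grip_width'],manip.tip_reach)
for n in ['scene','top']:
    m=cams.camera_model(n); V=np.array(m['view']); print(-V[:3,:3].T@V[:3,3], V[2,:3])
E
```

```text
pics
0.15 [0.18868021 0.59554076 0.24966653] [ 1.52815524e-01  9.88254559e-01 -5.79727914e-04 -7.97345209e-05] 1.0016652534153725 0.019
[ 1.16614934 -0.57572845  0.67453446] [-0.59949539  0.58518478 -0.546044  ]
[ 0.33656988 -0.02031219  1.37755276] [ 0.17986058  0.00710583 -0.98366645]
```

View pics/scene0.png

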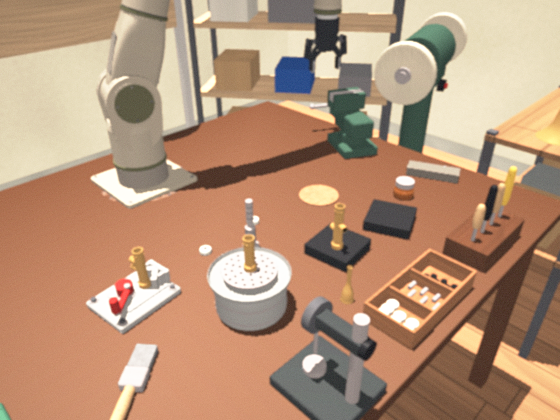

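View pics/top0.png

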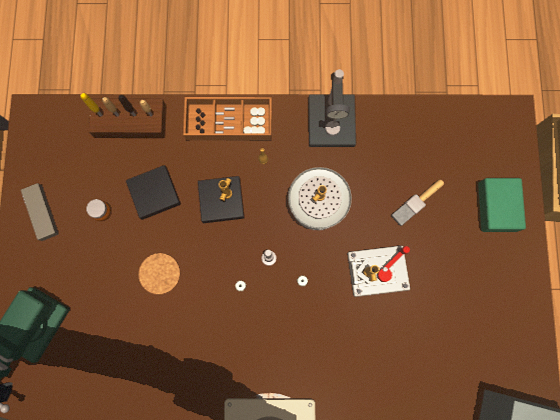

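View pics/wrist0.png

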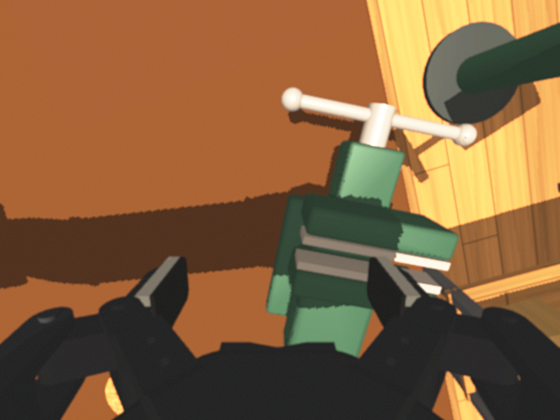

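Run:
```python
from h import *
p,d,K,V=load('top0')
for n,(u,v,z) in dict(blkA=(221,199,.03),blkB=(153,191,.03),scope=(332,120,.03),mat=(159,273,.005),can=(320,198,.089),plate=(320,196,.1),fix=(379,271,.02),knob=(406,251,.076),pivot=(386,275,.05),mandfoot=(269,258,0.01)).items():
    q=onz(K,V,u,v,z); print(n,q.round(3),np.hypot(*q[:2]).round(3))
a=cv2.resize(p[150:310,180:420],None,fx=3.3,fy=3.3,interpolation=cv2.INTER_CUBIC)
cv2.imwrite('pics/topcrop.png',a[:,:,::-1])
p,d,K,V=load('scene0')
a=cv2.resize(p[180:340,80:360],None,fx=2.8,fy=2.8,interpolation=cv2.INTER_CUBIC)
cv2.imwrite('pics/scenecrop.png',a[:,:,::-1])
```

```text
blkA [0.634 0.133 0.03 ] 0.648
blkB [0.655 0.318 0.03 ] 0.729
scope [ 0.859 -0.17   0.03 ] 0.876
mat [0.436 0.298 0.005] 0.528
can [ 0.624 -0.129  0.089] 0.637
plate [ 0.627 -0.128  0.1  ] 0.64
fix [ 0.442 -0.289  0.02 ] 0.528
knob [ 0.489 -0.348  0.076] 0.6
pivot [ 0.429 -0.3    0.05 ] 0.524
mandfoot [0.477 0.003 0.01 ] 0.477
```

View pics/topcrop.png

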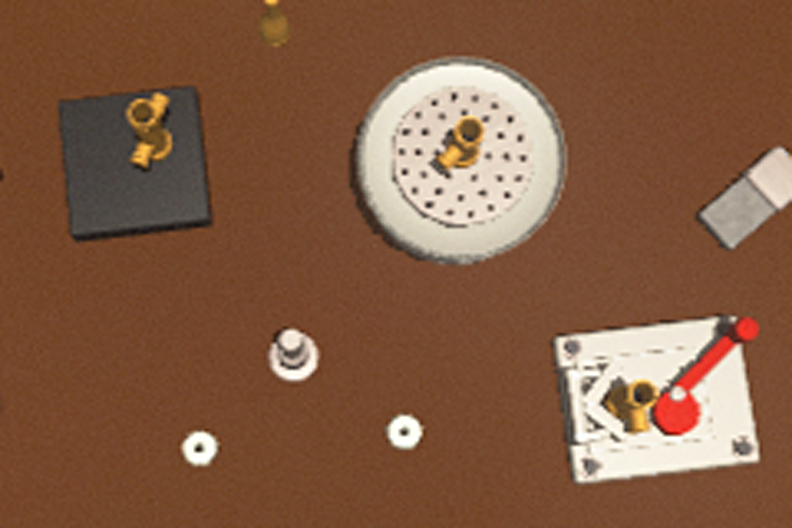

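View pics/scenecrop.png

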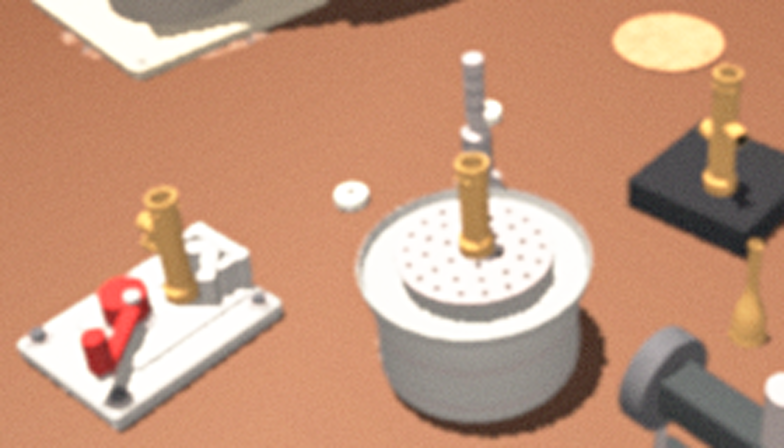

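Run:
```python
from h import *
for n in ['top0','scene0']:
    p,d,K,V=load(n); P=cloud(K,V,d)
    hsv=cv2.cvtColor(p,cv2.COLOR_RGB2HSV)
    for nm,c in dict(tall=(.64,.13),short=(.63,-.128),mid=(.44,-.28)).items():
        m=(hsv[...,1]>120)&(hsv[...,0]>12)&(hsv[...,0]<30)&(hsv[...,2]>60)&(d>0)&(np.hypot(P[...,0]-c[0],P[...,1]-c[1])<.06)&(P[...,2]>.028)
        q=P[m]; print(n,nm,len(q),q[:,2].min().round(3),q[:,2].max().round(3))
        z0=q[:,2].max()
        t=q[q[:,2]>z0-.02]; print('   top',np.median(t,0).round(3), ((t.max(0)+t.min(0))/2).round(3))
        for lo in np.arange(z0-.12,z0,.012):
            s=q[(q[:,2]>=lo)&(q[:,2]<lo+.012)]
            if len(s)>3: print('   ',lo.round(3),len(s),s.mean(0).round(3),s.min(0).round(3),s.max(0).round(3))
```

```text
top0 tall 211 0.028 0.143
   top [0.648 0.117 0.136] [0.648 0.116 0.134]
    0.023 16 [0.654 0.124 0.031] [0.62  0.076 0.028] [0.691 0.142 0.035]
    0.035 16 [0.642 0.112 0.041] [0.632 0.105 0.037] [0.655 0.135 0.047]
    0.047 8 [0.64  0.111 0.053] [0.637 0.107 0.048] [0.645 0.115 0.058]
    0.059 7 [0.642 0.112 0.066] [0.635 0.106 0.061] [0.648 0.129 0.071]
    0.071 41 [0.632 0.121 0.078] [0.621 0.107 0.072] [0.646 0.131 0.083]
    0.083 15 [0.65  0.114 0.09 ] [0.638 0.104 0.084] [0.67  0.124 0.094]
    0.095 41 [0.658 0.112 0.101] [0.638 0.101 0.096] [0.674 0.125 0.107]
    0.107 15 [0.648 0.116 0.113] [0.638 0.106 0.108] [0.658 0.125 0.117]
    0.119 17 [0.648 0.117 0.125] [0.637 0.107 0.12 ] [0.657 0.126 0.131]
    0.131 34 [0.648 0.116 0.138] [0.637 0.106 0.133] [0.659 0.127 0.143]
top0 short 129 0.094 0.174
   top [ 0.626 -0.125  0.166] [ 0.628 -0.127  0.165]
    0.102 14 [ 0.619 -0.128  0.107] [ 0.615 -0.138  0.102] [ 0.634 -0.118  0.113]
    0.114 7 [ 0.628 -0.133  0.122] [ 0.617 -0.136  0.118] [ 0.638 -0.129  0.126]
    0.126 22 [ 0.623 -0.124  0.133] [ 0.609 -0.136  0.12
[... 2410 characters left out ...]
0.446 -0.261  0.107] [ 0.44  -0.261  0.105]
    0.019 10 [ 0.45  -0.264  0.029] [ 0.444 -0.272  0.028] [ 0.452 -0.254  0.031]
    0.031 57 [ 0.448 -0.264  0.036] [ 0.441 -0.273  0.031] [ 0.455 -0.252  0.043]
    0.043 32 [ 0.448 -0.262  0.049] [ 0.444 -0.27   0.043] [ 0.452 -0.255  0.054]
    0.055 55 [ 0.438 -0.265  0.062] [ 0.413 -0.271  0.055] [ 0.452 -0.255  0.067]
    0.067 50 [ 0.442 -0.265  0.072] [ 0.415 -0.271  0.067] [ 0.452 -0.256  0.079]
    0.079 70 [ 0.441 -0.265  0.084] [ 0.413 -0.271  0.079] [ 0.452 -0.251  0.09 ]
    0.091 50 [ 0.446 -0.263  0.097] [ 0.43  -0.271  0.091] [ 0.452 -0.253  0.103]
    0.103 104 [ 0.441 -0.261  0.109] [ 0.427 -0.271  0.103] [ 0.452 -0.25   0.115]
```

Run:
```python
from h import *
C={}
for nm,c,zs in [('tall',(.648,.116),[(.060,.083),(.085,.105)]),('short',(.628,-.128),[(.13,.150)]),('mid',(.440,-.260),[(.05,.09)])]:
  for n in ['top0','scene0']:
    p,d,K,V=load(n); P=cloud(K,V,d); r=np.hypot(P[...,0]-c[0],P[...,1]-c[1])
    for lo,hi in zs:
        q=P[(r>.015)&(r<.03)&(P[...,2]>lo)&(P[...,2]<hi)&(d>0)]
        if nm=='mid': q=q[(q[:,0]<.436)]
        if len(q): 
            v=q[:,:2]-np.array(c); v=v[v@v.mean(0)>0]; print(nm,n,lo,len(q),v.mean(0).round(4),np.degrees(np.arctan2(*v.mean(0)[::-1])).round(1),np.hypot(*v.T).max().round(3))
p,d,K,V=load('top0');P=cloud(K,V,d)
def rect(m,nm):
    q=(P[m][:,:2]*1000).astype(np.float32); (c,s,a)=cv2.minAreaRect(q); print(nm,len(q),np.round(c,1),np.round(s,1),round(a,1),np.median(P[m][:,2]).round(4))
near=lambda x,y,r:np.hypot(P[...,0]-x,P[...,1]-y)<r
Z=P[...,2]; hsv=cv2.cvtColor(p,cv2.COLOR_RGB2HSV)
rect(near(.634,.133,.09)&(Z>.027)&(Z<.033),'blk')
rect(near(.442,-.289,.105)&(Z>.017)&(Z<.023),'fix')
rect(near(.436,.298,.07)&(Z>.003)&(Z<.007)&(hsv[...,1]>100),'mat')
rect(near(.626,-.129,.063)&(Z>.09)&(Z<.108),'plate')
rect(near(.626,-.129,.095)&(Z>.085)&(Z<.0925),'can')
red=((hsv[...,0]<6)|(hsv[...,0]>174))&(hsv[...,1]>170)&(hsv[...,2]>90)
for lo,hi in [(.02,.04),(.04,.05),(.05,.07),(.07,.085)]:
    m=red&near(.44,-.3,.1)&(Z>lo)&(Z<hi); 
    if m.sum()>3: rect(m,('red',lo)); print(P[m].mean(0))
```

```text
tall top0 0.06 24 [-0.0198  0.0079] 158.2 0.027
tall top0 0.085 23 [ 0.0196 -0.0085] -23.6 0.027
tall scene0 0.06 20 [-0.0219  0.0046] 168.0 0.028
tall scene0 0.085 46 [ 0.0215 -0.0102] -25.2 0.03
short top0 0.13 30 [-0.0153  0.0154] 134.9 0.027
mid top0 0.05 46 [-0.0193  0.0031] 170.8 0.029
mid scene0 0.05 54 [-0.0198 -0.0072] -159.9 0.028
blk 1128 [636.1 134.9] [116.1 115.1] 7.3 0.0301
fix 796 [ 443.9 -288. ] [118.  149.6] 6.6 0.0192
mat 799 [436.  299.1] [136.3 132.4] 8.3 0.005
plate 1248 [ 626.1 -128.5] [108.6 108.7] 53.4 0.0964
can 268 [ 626.2 -128.6] [160.3 161.6] 52.5 0.0887
('red', 0.02) 40 [ 450.8 -317.5] [26.7 86.4] 44.7 0.0387
[ 0.44962025 -0.30997977  0.03762158]
('red', 0.04) 167 [ 455.4 -310.6] [32.7 86.8] 62.2 0.0431
[ 0.44408835 -0.30681959  0.04347802]
('red', 0.05) 5 [ 493.  -342.4] [17.7  8.7] 10.5 0.064
[ 0.49145367 -0.34371798  0.06270485]
('red', 0.07) 40 [ 494.1 -348.8] [15.6 16.3] 86.1 0.0755
[ 0.49368943 -0.34835252  0.07516123]
```

```bash
python3 -m jog '[[[0.04,-0.042,0.02],[0,0,-0.05],100],[[0.042,-0.044,0],[0,0,-0.045],100],[[0.042,-0.044,0],[0,0,0],100],[[0.042,-0.044,0],[0,0,0],100],[[0.042,-0.044,0],[0,0,0],100]]' 40; python3 -m jog '[[[0.042,-0.044,0],[0,0,0],100],[[0.042,-0.044,0],[0,0,0],100],[[0.042,-0.044,0],[0,0,0],100],[[0.042,-0.044,0],[0,0,0],100],[[0.0,0,0],[0,0,0],100]]'
```

```text
clock: 0.78
position: [0.3964, 0.3736, 0.2683]
ee_rot: [0.196, 0.981, -0.001, -0.001]
ft_force: [0.8, 1.0, 0.9]
grip_width: 0.999
clock: 1.4
position: [0.5704, 0.1861, 0.2678]
ee_rot: [0.2, 0.98, -0.002, -0.001]
ft_force: [0.1, 1.0, -0.3]
grip_width: 0.996
```

```bash
python3 -m jog '[[[0.04,-0.036,0],[0,0,0],100],[[0.037,-0.034,0],[0,0,0],100],[[0,0,0],[0,0,0],100]]'
python3 - <<'E'
from h import *
snap('wrist','w1'); o=sensors.get_obs(); print(o['position'],o['ee_rot'])
p,d,K,V=load('w1'); P=cloud(K,V,d)
m=(np.hypot(P[...,0]-.648,P[...,1]-.116)<.04)&(P[...,2]>.132)&(P[...,2]<.145)&(d>0)
v,u=np.nonzero(m); print(len(u), u.mean(),v.mean()); (c,r)=cv2.minEnclosingCircle((P[m][:,:2]*1000).astype(np.float32)); print(c,r)
E
```

```text
clock: 1.78
position: [0.6484, 0.1158, 0.2666]
ee_rot: [0.198, 0.98, -0.002, -0.002]
ft_force: [-0.7, 1.2, -0.5]
grip_width: 1.001
[0.64741348 0.11812898 0.26673725] [ 0.19707912  0.98038376 -0.00147067 -0.00231017]
269 279.8810408921933 207.45724907063197
(646.5567016601562, 118.25697326660156) 11.18527603149414
```

View pics/w1.png

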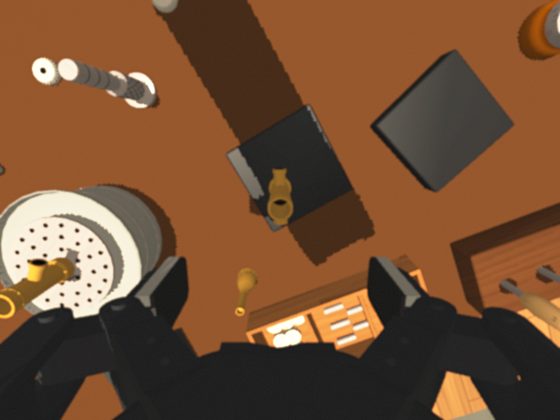

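Candidates for block_top's part: block A at top-view (221,199), 0.648 m from the base, and look-alike block B at (153,191), 0.729 m. A fits: it is nearest and carries the tall two-sided casing; the enlarged crop confirms this. The wrist picture shows the tall casing at (280,205), with its stub (280,175) square to the jaws.

```bash
python3 -m jog '[[[0,0,-0.055],[0,0,0],100],[[0,0,-0.055],[0,0,0],100],[[0,0,-0.04],[0,0,0],100],[[0,0,-0.01],[0,0,0],100],[[0,0,0],[0,0,0],100]]'
python3 - <<'E'
from h import *
snap('wrist','w2');o=sensors.get_obs(); print(o['position'],o['ft_force'])
E
```

```text
clock: 2.45
position: [0.6441, 0.1271, 0.1049]
ee_rot: [0.192, 0.981, 0.001, -0.002]
ft_force: [-0.0, 0.5, 0.4]
grip_width: 0.997
[0.64440953 0.12725112 0.10541843] [-0.45937756  0.21691221 -0.08085147]
```

View pics/w2.png

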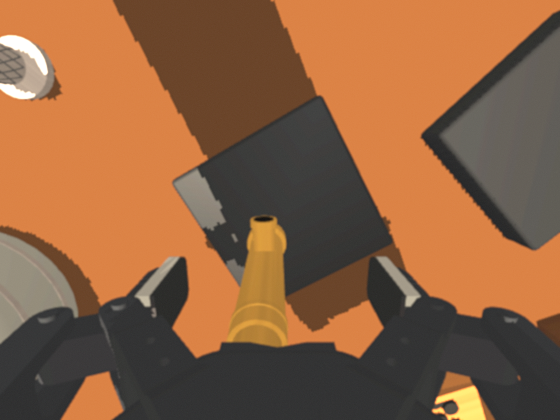

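```bash
python3 -m jog '[[[0.003,-0.0095,0],[0,0,0],100],[[0,0,0],[0,0,0],100],[[0,0,0],[0,0,0],100]]';python3 -m jog '[[[0,0,0],[0,0,0],100]]'
```

```text
clock: 2.88
position: [0.6498, 0.1173, 0.1098]
ee_rot: [0.192, 0.981, 0.003, 0.001]
ft_force: [0.0, -0.1, -0.1]
grip_width: 0.999
clock: 3.0
position: [0.65, 0.1172, 0.1102]
ee_rot: [0.193, 0.981, 0.003, 0.001]
ft_force: [-0.1, -0.6, 0.4]
grip_width: 1.0
```

```bash
python3 -m jog '[[[-0.001,0,-0.004],[0,0,0],40],[[0,0,0],[0,0,0],30],[[0,0,0],[0,0,0],0],[[0,0,0],[0,0,0],0],[[0,0,0],[0,0,0],0]]' 30;python3 -m jog '[[[0,0,0],[0,0,0],0],[[0,0,0],[0,0,0],0]]'
```

```text
clock: 3.62
position: [0.6487, 0.1174, 0.1058]
ee_rot: [0.192, 0.981, 0.003, 0.001]
ft_force: [-0.8, -0.3, 0.4]
grip_width: 0.239
clock: 3.88
position: [0.6487, 0.1174, 0.1057]
ee_rot: [0.192, 0.981, 0.003, 0.001]
ft_force: [-0.6, -0.4, 0.3]
grip_width: 0.237
```

```bash
python3 -m jog '[[[0,0,0.02],[0,0,0],0],[[0,0,0.04],[0,0,0],0],[[-0.02,0.017,0.02],[0,0,0],0],[[-0.04,0.034,0],[0,0,0],0],[[-0.045,0.038,0],[0,0,0],0]]';python3 -m jog '[[[-0.045,0.038,0],[0,0,0],0],[[-0.04,0.034,0],[0,0,0],0],[[0,0,0],[0,0,0],0],[[0,0,0],[0,0,0],0]]'
```

```text
clock: 4.5
position: [0.5441, 0.2038, 0.1935]
ee_rot: [0.197, 0.98, 0.003, 0.003]
ft_force: [-0.1, 0.6, -1.9]
grip_width: 0.239
clock: 5.0
position: [0.4541, 0.2815, 0.1995]
ee_rot: [0.194, 0.981, 0.006, 0.005]
ft_force: [0.3, -0.3, -1.7]
grip_width: 0.239
```

```bash
cat > st.py <<'E'
import sys
from h import *
from scipy.spatial.transform import Rotation as R
o=sensors.get_obs(); q=np.array(o['ee_rot']); M=R.from_quat(q).as_matrix(); z=M[:,2]
p=np.array(o['position'])
print('pos',p.round(4),'yangle',np.degrees(np.arctan2(M[1,1],M[0,1])).round(1),'tiltfix rotvec',np.round([-z[1],z[0]],4),'F',np.round(o['ft_force'],2),'g',round(float(o['grip_width']),3),'t',round(float(o['clock']),2),'j7',np.round(o['joint_pos'],2))
if len(sys.argv)>3: print('delta',(np.array([float(a) for a in sys.argv[1:4]])-p).round(4))
E
python3 -m jog '[[[-0.0177,0.0175,-0.06],[-0.01,0.012,0],0],[[0,0,-0.02],[0,0,0],0],[[0,0,0],[0,0,0],0],[[0,0,0],[0,0,0],0]]'; python3 st.py .436 .299 .082
```

```text
clock: 5.5
position: [0.4413, 0.2968, 0.1223]
ee_rot: [0.197, 0.98, 0.002, 0.002]
ft_force: [-0.3, 0.6, -0.6]
grip_width: 0.235
pos [0.4413 0.2968 0.1223] yangle 67.2 tiltfix rotvec [-0.003  0.005] F [-0.31  0.59 -0.56] g 0.235 t 5.5 j7 [-0.86  0.24  0.21  1.87 -0.06  1.03  0.54]
delta [-0.0053  0.0022 -0.0403]
```

```bash
python3 -m jog '[[[-0.005,0.0022,-0.025],[-0.003,0.005,0],0],[[0,0,-0.008],[0,0,0],0],[[0,0,0],[0,0,0],0],[[0,0,0],[0,0,0],0]]'; python3 st.py .436 .299 .082
```

```text
clock: 6.0
position: [0.4403, 0.2992, 0.0936]
ee_rot: [0.199, 0.98, 0.003, 0.002]
ft_force: [0.2, -0.8, -1.0]
grip_width: 0.237
pos [0.4403 0.2992 0.0936] yangle 67.0 tiltfix rotvec [-0.0044  0.0058] F [ 0.18 -0.77 -1.01] g 0.237 t 6.0 j7 [-0.86  0.27  0.21  1.9  -0.07  0.97  0.54]
delta [-0.0043 -0.0002 -0.0116]
```

```bash
python3 -m jog '[[[-0.004,0,-0.008],[-0.004,0.006,0],0],[[0,0,-0.002],[0,0,0],0],[[0,0,0],[0,0,0],0],[[0,0,0],[0,0,0],0]]'; python3 st.py .436 .299 .081
```

```text
clock: 6.5
position: [0.4365, 0.2995, 0.0841]
ee_rot: [0.199, 0.98, 0.001, 0.0]
ft_force: [0.5, -0.1, -1.8]
grip_width: 0.24
pos [0.4365 0.2995 0.0841] yangle 67.0 tiltfix rotvec [-0.0012  0.0006] F [ 0.5  -0.05 -1.83] g 0.24 t 6.5 j7 [-0.87  0.28  0.2   1.91 -0.07  0.96  0.54]
delta [-0.0005 -0.0005 -0.0031]
```

```bash
python3 -m jog '[[[0,0,-0.002],[0,0,0],0],[[0,0,0],[0,0,0],0]]'; python3 st.py .436 .299 .081;  python3 -m jog '[[[0,0,-0.0015],[0,0,0],0],[[0,0,0],[0,0,0],0]]'; python3 st.py .436 .299 .081
```

```text
clock: 6.75
position: [0.4366, 0.2995, 0.082]
ee_rot: [0.199, 0.98, 0.001, 0.0]
ft_force: [0.5, 0.5, -2.3]
grip_width: 0.239
pos [0.4366 0.2995 0.082 ] yangle 67.0 tiltfix rotvec [-0.0013  0.0007] F [ 0.5   0.46 -2.3 ] g 0.239 t 6.75 j7 [-0.86  0.29  0.2   1.91 -0.07  0.95  0.54]
delta [-0.0006 -0.0005 -0.001 ]
clock: 7.0
position: [0.4368, 0.2996, 0.0807]
ee_rot: [0.199, 0.98, 0.001, 0.0]
ft_force: [0.3, -0.1, -0.5]
grip_width: 0.237
pos [0.4368 0.2996 0.0807] yangle 67.0 tiltfix rotvec [-0.0016  0.0012] F [ 0.3  -0.07 -0.49] g 0.237 t 7.0 j7 [-0.86  0.29  0.2   1.91 -0.07  0.95  0.54]
delta [-0.0008 -0.0006  0.0003]
```

```bash
python3 -m jog '[[[0,0,-0.001],[0,0,0],0],[[0,0,0],[0,0,0],0]]'; python3 st.py .436 .299 .081
```

```text
clock: 7.25
position: [0.4372, 0.2998, 0.0807]
ee_rot: [0.199, 0.98, 0.001, 0.001]
ft_force: [0.4, -0.5, -1.5]
grip_width: 0.239
pos [0.4372 0.2998 0.0807] yangle 67.0 tiltfix rotvec [-0.0022  0.0017] F [ 0.4  -0.45 -1.52] g 0.239 t 7.25 j7 [-0.86  0.29  0.2   1.91 -0.07  0.95  0.54]
delta [-0.0012 -0.0008  0.0003]
```

```bash
python3 -m jog '[[[0,0,-0.001],[0,0,0],0],[[0,0,0],[0,0,0],0]]'; python3 st.py .436 .299 .081; python3 -m jog '[[[0,0,0],[0,0,0],28],[[0,0,0],[0,0,0],40],[[0,0,0],[0,0,0],70],[[0,0,0],[0,0,0],100],[[0,0,0],[0,0,0],100]]';python3 st.py
```

```text
clock: 7.5
position: [0.4376, 0.2999, 0.0807]
ee_rot: [0.199, 0.98, 0.002, 0.001]
ft_force: [0.6, -0.7, -1.1]
grip_width: 0.235
pos [0.4376 0.2999 0.0807] yangle 67.0 tiltfix rotvec [-0.0028  0.0023] F [ 0.62 -0.73 -1.13] g 0.235 t 7.5 j7 [-0.86  0.29  0.2   1.91 -0.07  0.95  0.54]
delta [-0.0016 -0.0009  0.0003]
clock: 8.12
position: [0.4375, 0.3, 0.0802]
ee_rot: [0.199, 0.98, 0.002, 0.001]
ft_force: [0.2, 0.3, 0.5]
grip_width: 0.997
pos [0.4375 0.3    0.0802] yangle 67.0 tiltfix rotvec [-0.0027  0.0023] F [0.21 0.29 0.54] g 0.997 t 8.12 j7 [-0.86  0.29  0.2   1.91 -0.07  0.95  0.54]
```

```bash
python3 -m jog '[[[0,0,0.05],[-0.003,0.002,0],100],[[0,0,0.06],[0,0,0],100],[[0,0,0.06],[0,0,0],100],[[0.03,-0.04,0.03],[0,0,0],100],[[0.025,-0.056,0],[0,0,-0.15],100]]'
python3 - <<'E'
from h import *
snap('scene','s1');
E
python3 -m jog '[[[0.025,-0.056,0],[0,0,-0.15],100],[[0.025,-0.056,0],[0,0,-0.08],100],[[0.025,-0.056,0],[0,0,0],100],[[0.025,-0.056,0],[0,0,0],100],[[0,0,0],[0,0,0],100]]'; python3 st.py .628 -.128 .27
```

```text
clock: 8.75
position: [0.4903, 0.2052, 0.2863]
ee_rot: [0.269, 0.963, -0.0, -0.0]
ft_force: [0.9, -0.7, -0.7]
grip_width: 0.994
clock: 9.43
position: [0.5907, -0.0282, 0.2854]
ee_rot: [0.391, 0.921, -0.002, 0.001]
ft_force: [-0.9, 0.9, 0.4]
grip_width: 0.997
pos [ 0.5907 -0.0282  0.2854] yangle 44.0 tiltfix rotvec [ 0.004  -0.0002] F [-0.85  0.89  0.4 ] g 0.997 t 9.43 j7 [-0.47  0.25  0.53  1.53 -0.13  1.39  0.84]
delta [ 0.0373 -0.0998 -0.0154]
```

View pics/s1.png

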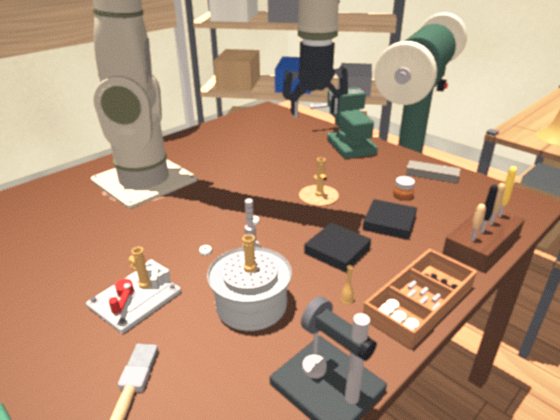

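Tall stands upright on the mat (320,180), block empty at (338,245).

```bash
python3 -m jog '[[[0.019,-0.05,0],[0,0,0],100],[[0.018,-0.05,0],[0.004,0,0],100],[[0,0,0],[0,0,0],100]]'; python3 st.py .628 -.128 .148;python3 - <<'E'
from h import *
snap('wrist','w3')
p,d,K,V=load('w3'); P=cloud(K,V,d)
m=(np.hypot(P[...,0]-.628,P[...,1]+.128)<.04)&(P[...,2]>.160)&(P[...,2]<.178)&(d>0)
print(m.sum()); print(cv2.minEnclosingCircle((P[m][:,:2]*1000).astype(np.float32)), np.percentile(P[m][:,2],90))
E
```

```text
clock: 9.8
position: [0.6285, -0.1285, 0.2843]
ee_rot: [0.389, 0.921, 0.0, -0.001]
ft_force: [-0.8, 0.2, 0.2]
grip_width: 1.002
pos [ 0.6285 -0.1285  0.2843] yangle 44.2 tiltfix rotvec [-0.0015 -0.0017] F [-0.82  0.23  0.17] g 1.002 t 9.8 j7 [-0.29  0.39  0.58  1.39 -0.21  1.43  1.05]
delta [-0.0005  0.0005 -0.1363]
340
((626.569580078125, -126.23497772216797), 11.23097038269043) 0.171720548758177
```

View pics/w3.png

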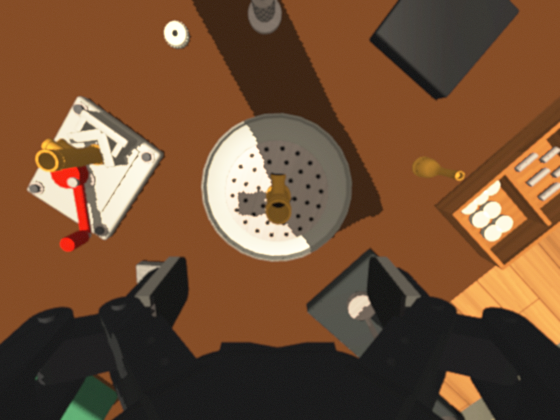

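The short casing is at (279,205), stub up at (279,180), square to the jaws; nothing in the finger path.

```bash
python3 -m jog '[[[-0.001,0.001,-0.055],[-0.001,-0.001,0],100],[[0,0,-0.045],[0,0,0],100],[[0,0,0],[0,0,0],100]]'; python3 st.py .6275 -.1270 .148
```

```text
clock: 10.22
position: [0.6279, -0.1189, 0.1825]
ee_rot: [0.385, 0.923, 0.002, -0.001]
ft_force: [0.5, 0.3, 1.0]
grip_width: 1.001
pos [ 0.6279 -0.1189  0.1825] yangle 44.8 tiltfix rotvec [-0.0049  0.0006] F [0.49 0.28 1.03] g 1.001 t 10.22 j7 [-0.29  0.44  0.55  1.53 -0.24  1.23  1.07]
delta [-0.0004 -0.0081 -0.0345]
```

```bash
python3 -m jog '[[[0,-0.008,-0.012],[-0.005,0,0],100],[[0,-0.001,-0.015],[0,0,0],100],[[0,0,0],[0,0,0],100]]'; python3 st.py .6275 -.1270 .148
```

```text
clock: 10.6
position: [0.6298, -0.127, 0.158]
ee_rot: [0.384, 0.924, 0.001, 0.003]
ft_force: [-0.1, -0.5, 0.7]
grip_width: 0.998
pos [ 0.6298 -0.127   0.158 ] yangle 44.9 tiltfix rotvec [0.0001 0.0057] F [-0.07 -0.54  0.73] g 0.998 t 10.6 j7 [-0.28  0.47  0.54  1.56 -0.26  1.18  1.1 ]
delta [-0.0023  0.     -0.01  ]
```

```bash
python3 -m jog '[[[-0.002,-0.0005,-0.01],[0,0.005,0],100],[[0,0,0],[0,0,0],100]]'; python3 st.py .6275 -.1270 .148; python3 -m jog '[[[0,0,0],[0,0,0],45],[[0,0,0],[0,0,0],30],[[0,0,0],[0,0,0],0],[[0,0,0],[0,0,0],0],[[0,0,0],[0,0,0],0]]' 30; python3 st.py
```

```text
clock: 10.85
position: [0.6282, -0.1277, 0.1483]
ee_rot: [0.384, 0.924, 0.0, 0.001]
ft_force: [-0.3, 0.5, 0.2]
grip_width: 0.998
pos [ 0.6282 -0.1277  0.1483] yangle 44.9 tiltfix rotvec [0.0001 0.0017] F [-0.31  0.45  0.2 ] g 0.998 t 10.85 j7 [-0.28  0.48  0.54  1.57 -0.26  1.17  1.1 ]
delta [-0.0007  0.0007 -0.0003]
clock: 11.48
position: [0.6286, -0.1278, 0.1493]
ee_rot: [0.384, 0.923, 0.0, 0.001]
ft_force: [-0.1, 0.5, -0.4]
grip_width: 0.236
pos [ 0.6286 -0.1278  0.1493] yangle 44.9 tiltfix rotvec [0.0002 0.0031] F [-0.13  0.46 -0.39] g 0.236 t 11.47 j7 [-0.28  0.47  0.54  1.57 -0.26  1.17  1.1 ]
```

```bash
python3 -m jog '[[[0,0,0.03],[0,0,0],0],[[0,0,0.05],[0,0,0],0],[[0,0.03,0.01],[0,0,0],0],[[0,0.055,0],[0,0,0],0],[[0.003,0.055,0],[0,0,0],0]]';python3 -m jog '[[[0.003,0.055,0],[0,0,0],0],[[0.003,0.04,0],[0,0,0],0],[[0,0,0],[0,0,0],0],[[0,0,0],[0,0,0],0]]';python3 st.py .636 .135 .083
```

```text
clock: 12.1
position: [0.63, 0.0094, 0.2417]
ee_rot: [0.388, 0.922, -0.001, 0.001]
ft_force: [1.2, 0.7, -1.4]
grip_width: 0.239
clock: 12.6
position: [0.6349, 0.113, 0.2409]
ee_rot: [0.385, 0.923, -0.0, 0.0]
ft_force: [0.6, -0.7, -0.1]
grip_width: 0.235
pos [0.6349 0.113  0.2409] yangle 44.7 tiltfix rotvec [0.0007 0.0007] F [ 0.55 -0.75 -0.1 ] g 0.235 t 12.6 j7 [-0.61  0.4   0.48  1.44 -0.19  1.34  0.67]
delta [ 0.0011  0.022  -0.1579]
```

Measure the block once more with the clear view, then descend.

```bash
python3 - <<'E'
from h import *
for n in ['scene','top']:
    snap(n,n+'2'); p,d,K,V=load(n+'2'); P=cloud(K,V,d);Z=P[...,2]
    m=(np.hypot(P[...,0]-.636,P[...,1]-.135)<.09)&(Z>.027)&(Z<.033)
    print(n,m.sum(),cv2.minAreaRect((P[m][:,:2]*1000).astype(np.float32)),np.median(Z[m]))
E
python3 -m jog '[[[0.001,0.021,-0.05],[0,0,0],0],[[0,-0.002,-0.05],[0,0,0],0],[[0,-0.002,-0.02],[0,0,0],0],[[0,0,0],[0,0,0],0],[[0,0,0],[0,0,0],0]]';python3 st.py .636 .135 .083
```

```text
scene 1415 ((636.438720703125, 133.179443359375), (116.82097625732422, 116.69440460205078), 7.048786640167236) 0.030894628628813734
top 214 ((641.45849609375, 90.29670715332031), (114.99197387695312, 25.766891479492188), 5.33693790435791) 0.029854088321824616
clock: 13.32
position: [0.6375, 0.1235, 0.1204]
ee_rot: [0.389, 0.921, 0.001, 0.002]
ft_force: [0.0, -0.3, -1.1]
grip_width: 0.237
pos [0.6375 0.1235 0.1204] yangle 44.2 tiltfix rotvec [0.0007 0.005 ] F [ 0.01 -0.29 -1.08] g 0.237 t 13.32 j7 [-0.6   0.5   0.45  1.57 -0.23  1.12  0.67]
delta [-0.0015  0.0115 -0.0374]
```

```bash
python3 -m jog '[[[-0.001,0.011,-0.02],[0,0.005,0],0],[[0,0,-0.01],[0,0,0],0],[[0,0,0],[0,0,0],0],[[0,0,0],[0,0,0],0]]';python3 st.py .6363 .134 .083
```

```text
clock: 13.82
position: [0.6374, 0.1358, 0.0904]
ee_rot: [0.389, 0.921, 0.001, 0.001]
ft_force: [-1.3, 0.7, -1.3]
grip_width: 0.239
pos [0.6374 0.1358 0.0904] yangle 44.2 tiltfix rotvec [-0.0005  0.0025] F [-1.3   0.74 -1.26] g 0.239 t 13.82 j7 [-0.6   0.54  0.44  1.58 -0.25  1.07  0.67]
delta [-0.0011 -0.0018 -0.0074]
```

```bash
python3 -m jog '[[[-0.001,-0.0015,-0.004],[0,0.002,0],0],[[0,0,0],[0,0,0],0]]';python3 st.py .6363 .134 .083; python3 -m jog '[[[0,0,-0.002],[0,0,0],0],[[0,0,0],[0,0,0],0]]';python3 st.py .6363 .134 .083;python3 -m jog '[[[0,0,-0.0015],[0,0,0],0],[[0,0,0],[0,0,0],0]]';python3 st.py .6363 .134 .083
```

```text
clock: 14.08
position: [0.6367, 0.1339, 0.0867]
ee_rot: [0.389, 0.921, 0.001, 0.0]
ft_force: [-0.2, 1.2, -1.4]
grip_width: 0.236
pos [0.6367 0.1339 0.0867] yangle 44.2 tiltfix rotvec [-0.0006  0.0011] F [-0.2   1.17 -1.44] g 0.236 t 14.07 j7 [-0.6   0.54  0.43  1.58 -0.25  1.07  0.67]
delta [-0.0004  0.0001 -0.0037]
clock: 14.32
position: [0.6368, 0.1338, 0.0848]
ee_rot: [0.39, 0.921, 0.001, 0.001]
ft_force: [0.1, -0.4, -1.3]
grip_width: 0.234
pos [0.6368 0.1338 0.0848] yangle 44.1 tiltfix rotvec [-0.0008  0.0016] F [ 0.08 -0.41 -1.29] g 0.234 t 14.32 j7 [-0.6   0.55  0.43  1.59 -0.25  1.06  0.67]
delta [-0.0005  0.0002 -0.0018]
clock: 14.58
position: [0.637, 0.1338, 0.0834]
ee_rot: [0.39, 0.921, 0.001, 0.001]
ft_force: [0.4, 0.1, -0.6]
grip_width: 0.237
pos [0.637  0.1338 0.0834] yangle 44.1 tiltfix rotvec [-0.0009  0.0019] F [ 0.36  0.06 -0.6 ] g 0.237 t 14.57 j7 [-0.6   0.55  0.43  1.59 -0.25  1.06  0.67]
delta [-0.0007  0.0002 -0.0004]
```

```bash
python3 -m jog '[[[0,0,-0.001],[0,0,0],0],[[0,0,0],[0,0,0],0]]';python3 st.py .6363 .134 .083; python3 -m jog '[[[0,0,-0.001],[0,0,0],0],[[0,0,0],[0,0,0],0]]';python3 st.py .6363 .134 .083
```

```text
clock: 14.82
position: [0.6373, 0.1339, 0.0833]
ee_rot: [0.39, 0.921, 0.001, 0.001]
ft_force: [-0.8, -0.2, -1.0]
grip_width: 0.239
pos [0.6373 0.1339 0.0833] yangle 44.1 tiltfix rotvec [-0.0013  0.0026] F [-0.85 -0.24 -1.  ] g 0.239 t 14.82 j7 [-0.6   0.55  0.43  1.59 -0.25  1.06  0.67]
delta [-0.001   0.0001 -0.0003]
clock: 15.08
position: [0.6375, 0.1339, 0.0833]
ee_rot: [0.39, 0.921, 0.001, 0.001]
ft_force: [-0.7, -0.2, -1.2]
grip_width: 0.24
pos [0.6375 0.1339 0.0833] yangle 44.1 tiltfix rotvec [-0.0017  0.0032] F [-0.74 -0.17 -1.21] g 0.24 t 15.07 j7 [-0.6   0.55  0.43  1.59 -0.25  1.06  0.67]
delta [-0.0012  0.0001 -0.0003]
```

```bash
python3 -m jog '[[[0,0,0],[0,0,0],28],[[0,0,0],[0,0,0],40],[[0,0,0],[0,0,0],70],[[0,0,0],[0,0,0],100],[[0,0,0],[0,0,0],100]]'; python3 -m jog '[[[0,0,0.05],[-0.002,0.003,0],100],[[0,0,0.06],[0,0,0],100],[[0,0,0.06],[0,0,0],100],[[0,-0.05,0.02],[0,0,0.15],100],[[0,-0.06,0],[0,0,0.18],100]]'; python3 -m jog '[[[0,-0.06,0],[0,0,0.18],100],[[0,-0.06,0],[0,0,0.18],100],[[-0.02,-0.055,0],[0,0,0.18],100],[[-0.035,-0.05,0],[0,0,0.05],100],[[-0.04,-0.045,0],[0,0,0],100]]'; python3 st.py .44 -.26 .28
```

```text
clock: 15.7
position: [0.6376, 0.134, 0.0829]
ee_rot: [0.39, 0.921, 0.001, 0.001]
ft_force: [-0.1, -0.0, -0.6]
grip_width: 0.992
clock: 16.32
position: [0.6357, 0.0274, 0.2778]
ee_rot: [0.225, 0.974, -0.001, 0.0]
ft_force: [1.1, -1.1, -0.5]
grip_width: 1.0
clock: 16.95
position: [0.5387, -0.2484, 0.2782]
ee_rot: [-0.073, 0.997, -0.001, 0.001]
ft_force: [0.9, -0.7, 0.7]
grip_width: 1.003
pos [ 0.5387 -0.2484  0.2782] yangle 98.4 tiltfix rotvec [0.0026 0.0031] F [ 0.92 -0.69  0.72] g 1.003 t 16.95 j7 [-0.06  0.26  0.5   1.54 -0.12  1.38  2.17]
delta [-0.0987 -0.0116  0.0018]
```

```bash
python3 -m jog '[[[-0.05,-0.006,0],[0.002,0.003,0],100],[[-0.048,-0.006,0],[0,0,0],100],[[0,0,0],[0,0,0],100],[[0,0,0],[0,0,0],100]]'; python3 st.py .44 -.26 .28
python3 - <<'E'
from h import *
snap('wrist','w4')
p,d,K,V=load('w4'); P=cloud(K,V,d)
m=(np.hypot(P[...,0]-.44,P[...,1]+.26)<.03)&(P[...,2]>.105)&(P[...,2]<.12)&(d>0)
print(m.sum(),cv2.minEnclosingCircle((P[m][:,:2]*1000).astype(np.float32)))
snap('scene','s3')
E
```

```text
clock: 17.45
position: [0.4338, -0.2663, 0.2788]
ee_rot: [-0.068, 0.998, -0.001, 0.001]
ft_force: [-0.3, -0.2, -0.5]
grip_width: 1.002
pos [ 0.4338 -0.2663  0.2788] yangle 97.8 tiltfix rotvec [0.0011 0.0021] F [-0.32 -0.19 -0.48] g 1.002 t 17.45 j7 [-0.05  0.04  0.53  1.75 -0.02  1.35  2.19]
delta [0.0062 0.0063 0.0012]
191 ((438.4728088378906, -258.48455810546875), 10.87263298034668)
```

View pics/w4.png

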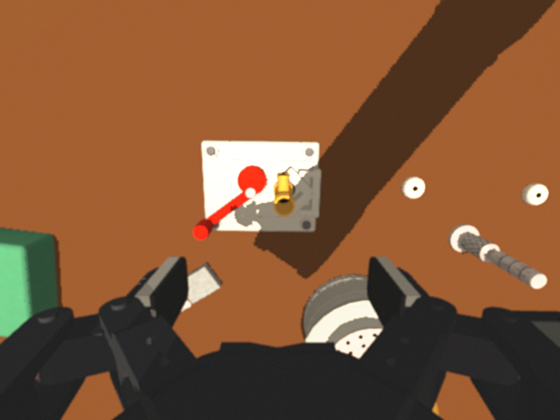

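View pics/s3.png

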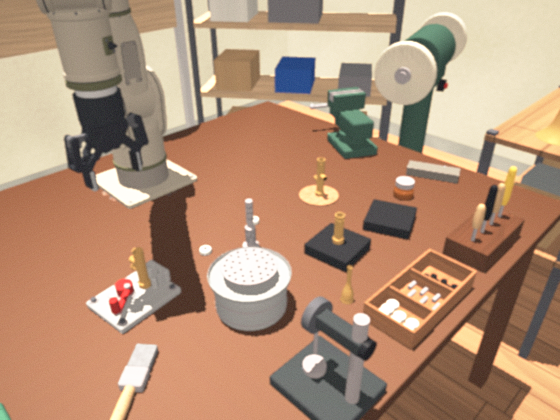

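Scene: short upright on the block (338,232). Wrist: mid at (284,203), stubs up at (284,180), square to the jaws; lever open to the left.

```bash
python3 -m jog '[[[0.005,0.006,-0.05],[0,0,0],100],[[0,0,-0.05],[0,0,0],100],[[0,0,-0.02],[0,0,0],100],[[0,0,0],[0,0,0],100]]'; python3 st.py .439 -.2595 .095
```

```text
clock: 18.05
position: [0.4426, -0.2588, 0.155]
ee_rot: [-0.071, 0.997, -0.002, 0.0]
ft_force: [-0.6, 0.1, 0.3]
grip_width: 1.001
pos [ 0.4426 -0.2588  0.155 ] yangle 98.1 tiltfix rotvec [0.0036 0.0011] F [-0.63  0.11  0.34] g 1.001 t 18.05 j7 [-0.04  0.17  0.52  1.9  -0.09  1.09  2.23]
delta [-0.0036 -0.0007 -0.06  ]
```

```bash
python3 -m jog '[[[-0.004,-0.001,-0.035],[0.003,0.001,0],100],[[0,0,-0.015],[0,0,0],100],[[0,0,0],[0,0,0],100]]'; python3 st.py .439 -.2595 .095
```

```text
clock: 18.42
position: [0.4419, -0.26, 0.1066]
ee_rot: [-0.072, 0.997, -0.001, 0.002]
ft_force: [-0.5, -1.0, -0.3]
grip_width: 1.0
pos [ 0.4419 -0.26    0.1066] yangle 98.3 tiltfix rotvec [0.0024 0.0033] F [-0.46 -0.99 -0.26] g 1.0 t 18.43 j7 [-0.02  0.23  0.52  1.95 -0.14  0.99  2.28]
delta [-0.0029  0.0005 -0.0116]
```

```bash
python3 -m jog '[[[-0.0028,0.0005,-0.0115],[0.002,0.003,0],100],[[0,0,0],[0,0,0],100]]'; python3 st.py .439 -.2595 .095; python3 -m jog '[[[0,0,0],[0,0,0],45],[[0,0,0],[0,0,0],30],[[0,0,0],[0,0,0],0],[[0,0,0],[0,0,0],0],[[0,0,0],[0,0,0],0]]' 30; python3 st.py
```

```text
clock: 18.68
position: [0.4403, -0.2599, 0.0963]
ee_rot: [-0.072, 0.997, -0.001, 0.001]
ft_force: [-0.5, 0.2, 0.7]
grip_width: 1.001
pos [ 0.4403 -0.2599  0.0963] yangle 98.3 tiltfix rotvec [0.0011 0.0027] F [-0.46  0.22  0.7 ] g 1.001 t 18.68 j7 [-0.01  0.25  0.51  1.96 -0.15  0.97  2.28]
delta [-0.0013  0.0004 -0.0013]
clock: 19.3
position: [0.4411, -0.2602, 0.0976]
ee_rot: [-0.072, 0.997, -0.001, 0.002]
ft_force: [-0.3, 0.0, -0.8]
grip_width: 0.237
pos [ 0.4411 -0.2602  0.0976] yangle 98.3 tiltfix rotvec [0.0016 0.0048] F [-0.26  0.05 -0.82] g 0.237 t 19.3 j7 [-0.01  0.24  0.51  1.96 -0.15  0.97  2.28]
```

```bash
python3 -m jog '[[[0,0,0.02],[0,0,0],0],[[0,0,0.04],[0,0,0],0],[[0,0,0.05],[0,0,0],0],[[0,0,0.05],[0,0,-0.1],0],[[0.01,0.005,0.01],[0,0,-0.1],0]]'; for i in 1 2 3 4; do python3 -m jog '[[[0.04,0.03,0],[0,0,-0.1],0]]'|grep ft_;done; python3 -m jog '[[[0.0,0,0],[0,0,0],0],[[0,0,0],[0,0,0],0]]';  python3 st.py .626 -.1285 .2
```

```text
clock: 19.92
position: [0.4484, -0.2549, 0.2714]
ee_rot: [0.031, 1.0, 0.0, 0.0]
ft_force: [0.5, -0.2, -3.1]
grip_width: 0.235
ft_force: [0.9, -0.0, -1.5]
ft_force: [0.7, -0.7, -1.8]
ft_force: [0.1, -1.1, -0.1]
ft_force: [-0.1, -2.1, -1.8]
clock: 20.68
position: [0.6128, -0.1308, 0.2716]
ee_rot: [0.237, 0.972, -0.0, 0.001]
ft_force: [-0.9, -0.6, -0.8]
grip_width: 0.234
pos [ 0.6128 -0.1308  0.2716] yangle 62.6 tiltfix rotvec [0.0011 0.002 ] F [-0.86 -0.59 -0.79] g 0.234 t 20.68 j7 [-0.23  0.34  0.48  1.45 -0.16  1.39  1.35]
delta [ 0.0132  0.0023 -0.0716]
```

Run:
```python
from h import *
for n in ['top','scene']:
    snap(n,n+'4'); p,d,K,V=load(n+'4'); P=cloud(K,V,d);Z=P[...,2]
    m=(np.hypot(P[...,0]-.626,P[...,1]+.1285)<.058)&(Z>.1)&(Z<.110)&(d>0)
    print(n,m.sum(),cv2.minEnclosingCircle((P[m][:,:2]*1000).astype(np.float32)),np.median(Z[m]))
```

```text
top 43 ((639.97607421875, -83.29690551757812), 26.119882583618164) 0.10522466126627883
scene 1687 ((626.456787109375, -128.9825439453125), 56.1794319152832) 0.10621610559485459
```

```bash
for i in 1 2 3 4 5 6 7 8 9 10 11 12; do python3 -m jog '[[[0,0,0],[0,0,0],0]]'|grep ft_;done; python3 st.py .6263 -.1287 .2
```

```text
ft_force: [0.1, -0.3, -1.2]
ft_force: [0.6, 0.3, -1.3]
ft_force: [1.0, 0.9, -1.0]
ft_force: [0.5, 0.3, -1.1]
ft_force: [-0.3, 0.4, -0.5]
ft_force: [0.3, -0.2, -0.8]
ft_force: [-0.5, -0.1, -1.1]
ft_force: [-1.4, -0.1, -2.2]
ft_force: [-0.2, -0.1, -0.6]
ft_force: [0.2, -0.4, -1.4]
ft_force: [-0.5, -0.5, -1.5]
ft_force: [-0.1, -0.3, -0.8]
pos [ 0.6115 -0.1327  0.2727] yangle 62.4 tiltfix rotvec [0.0001 0.0037] F [-0.14 -0.3  -0.8 ] g 0.234 t 22.27 j7 [-0.23  0.34  0.48  1.45 -0.16  1.39  1.35]
delta [ 0.0148  0.004  -0.0727]
```

```bash
python3 -m jog '[[[0.0145,0.004,-0.04],[0,0.003,0],0],[[0,-0.003,-0.03],[0,0,0],0],[[0,0,0],[0,0,0],0]]'; python3 st.py .6263 -.1287 .185
```

```text
clock: 22.65
position: [0.6267, -0.1315, 0.202]
ee_rot: [0.238, 0.971, 0.0, 0.001]
ft_force: [-0.3, -0.4, -0.5]
grip_width: 0.232
pos [ 0.6267 -0.1315  0.202 ] yangle 62.4 tiltfix rotvec [-0.      0.0024] F [-0.32 -0.4  -0.5 ] g 0.232 t 22.65 j7 [-0.21  0.41  0.46  1.51 -0.19  1.26  1.36]
delta [-0.0004  0.0028 -0.017 ]
```

```bash
python3 -m jog '[[[-0.001,0.003,-0.015],[0,0.003,0],0],[[0,0,0],[0,0,0],0],[[0,0,0],[0,0,0],0]]'; python3 st.py .6263 -.1287 .185
```

```text
clock: 23.02
position: [0.6268, -0.1283, 0.1891]
ee_rot: [0.238, 0.971, 0.0, 0.001]
ft_force: [-0.6, 0.2, -0.1]
grip_width: 0.238
pos [ 0.6268 -0.1283  0.1891] yangle 62.5 tiltfix rotvec [0.     0.0028] F [-0.59  0.21 -0.12] g 0.238 t 23.02 j7 [-0.22  0.42  0.46  1.52 -0.19  1.24  1.36]
delta [-0.0005 -0.0004 -0.0041]
```

```bash
python3 -m jog '[[[-0.0005,0,-0.004],[0,0.003,0],0],[[0,0,-0.003],[0,0,0],0],[[0,0,-0.003],[0,0,0],0],[[0,0,-0.003],[0,0,0],0],[[0,0,0],[0,0,0],0]]'; python3 st.py .6263 -.1287 .1736; for i in 1 2 3 4; do python3 -m jog '[[[0,0,0],[0,0,0],0]]'|grep ft_;done;  python3 st.py .6263 -.1287 .1736
```

```text
clock: 23.65
position: [0.6268, -0.1283, 0.1765]
ee_rot: [0.238, 0.971, 0.0, 0.001]
ft_force: [-0.6, 0.1, 0.1]
grip_width: 0.235
pos [ 0.6268 -0.1283  0.1765] yangle 62.5 tiltfix rotvec [0.     0.0017] F [-0.65  0.09  0.06] g 0.235 t 23.65 j7 [-0.22  0.43  0.46  1.54 -0.2   1.22  1.36]
delta [-0.0005 -0.0004 -0.0029]
ft_force: [0.1, 0.9, -0.6]
ft_force: [-0.8, 0.3, -0.4]
ft_force: [-0.4, 0.5, -1.0]
ft_force: [0.2, 0.8, -0.3]
pos [ 0.6268 -0.1283  0.1768] yangle 62.5 tiltfix rotvec [-0.      0.0019] F [ 0.21  0.79 -0.27] g 0.236 t 24.15 j7 [-0.22  0.43  0.46  1.54 -0.2   1.22  1.36]
delta [-0.0005 -0.0004 -0.0032]
```

```bash
python3 -m jog '[[[-0.0003,0,-0.003],[0,0.001,0],0],[[0,0,0],[0,0,0],0]]'; for i in 1 2 3 4 5 6; do python3 -m jog '[[[0,0,0],[0,0,0],0]]'|grep ft_;done;  python3 st.py .6263 -.1287 .1736
python3 - <<'E'
from h import *
snap('scene','s5'); p,d,K,V=load('s5'); P=cloud(K,V,d);Z=P[...,2]
r=np.hypot(P[...,0]-.6263,P[...,1]+.1287)
m=(r<.05)&(r>.02)&(Z>.08)&(Z<.11)&(d>0); print(m.sum(),np.median(Z[m]))
cv2.imwrite('pics/s5c.png',cv2.resize(p[180:340,180:340],None,fx=3.5,fy=3.5,interpolation=cv2.INTER_CUBIC)[:,:,::-1])
E
```

```text
clock: 24.4
position: [0.6267, -0.1283, 0.1737]
ee_rot: [0.238, 0.971, 0.0, 0.001]
ft_force: [0.4, -0.2, -0.4]
grip_width: 0.234
ft_force: [0.6, 0.4, -1.2]
ft_force: [-0.5, 0.6, 0.1]
ft_force: [-0.7, 0.5, 0.9]
ft_force: [-0.6, 0.5, 0.0]
ft_force: [1.3, 1.0, -0.0]
ft_force: [-0.0, 0.5, 0.8]
pos [ 0.6267 -0.1284  0.1738] yangle 62.5 tiltfix rotvec [0.     0.0014] F [-0.01  0.45  0.79] g 0.236 t 25.15 j7 [-0.21  0.43  0.46  1.54 -0.2   1.21  1.36]
delta [-0.0004 -0.0003 -0.0002]
1018 0.09744280666401164
```

View pics/s5c.png

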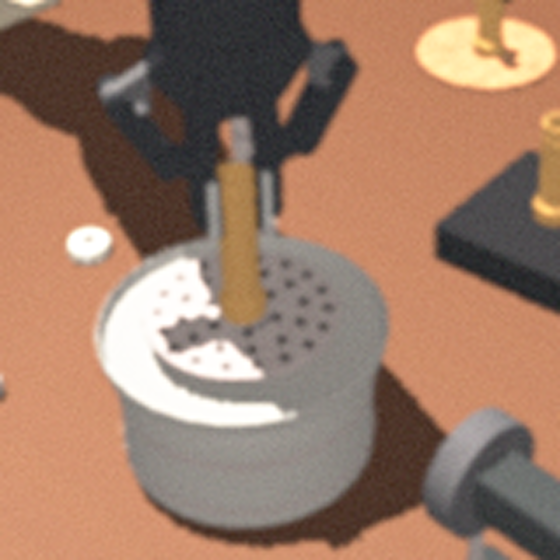

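Plate pressed 8.8 mm with force near zero: the casing's weight is on the plate. Release.

```bash
python3 -m jog '[[[0,0,0],[0,0,0],26],[[0,0,0],[0,0,0],30],[[0,0,0],[0,0,0],50],[[0,0,0],[0,0,0],100],[[0,0,0],[0,0,0],100]]'; python3 -m jog '[[[0,0,0.04],[0,0,0],100],[[0,0,0.06],[0,0,0],100],[[-0.01,0.03,0.02],[0,0,0],100],[[-0.02,0.055,0],[0,0,0],100],[[-0.025,0.055,0],[0,0,0],100]]'
python3 - <<'E'
from h import *
for n in ['scene','top']:
    snap(n,n+'6'); p,d,K,V=load(n+'6'); P=cloud(K,V,d);Z=P[...,2]
    r=np.hypot(P[...,0]-.6263,P[...,1]+.1287)
    m=(r<.05)&(r>.02)&(Z>.08)&(Z<.11)&(d>0); print(m.sum(),np.median(Z[m]))
    m=(r<.03)&(Z>.178); print(cv2.minEnclosingCircle((P[m][:,:2]*1000).astype(np.float32)),Z[m].max())
p,d,K,V=load('scene6')
cv2.imwrite('pics/s6.png',cv2.resize(p[140:340,80:380],None,fx=2.6,fy=2.6,interpolation=cv2.INTER_CUBIC)[:,:,::-1])
p,d,K,V=load('top6')
cv2.imwrite('pics/t6.png',cv2.resize(p[140:310,130:430],None,fx=2.6,fy=2.6,interpolation=cv2.INTER_CUBIC)[:,:,::-1])
E
```

```text
clock: 25.82
position: [0.6268, -0.1285, 0.1738]
ee_rot: [0.238, 0.971, 0.0, 0.001]
ft_force: [-0.4, -0.9, -0.0]
grip_width: 0.903
clock: 26.45
position: [0.57, 0.0096, 0.297]
ee_rot: [0.243, 0.97, -0.001, 0.001]
ft_force: [1.0, 1.8, 0.2]
grip_width: 0.997
1011 0.09785986276697752
((626.1408081054688, -128.9933624267578), 12.763646125793457) 0.19146936827035496
925 0.09661734915368934
((626.06591796875, -128.21640014648438), 11.475061416625977) 0.19468525869626188
```

View pics/s6.png

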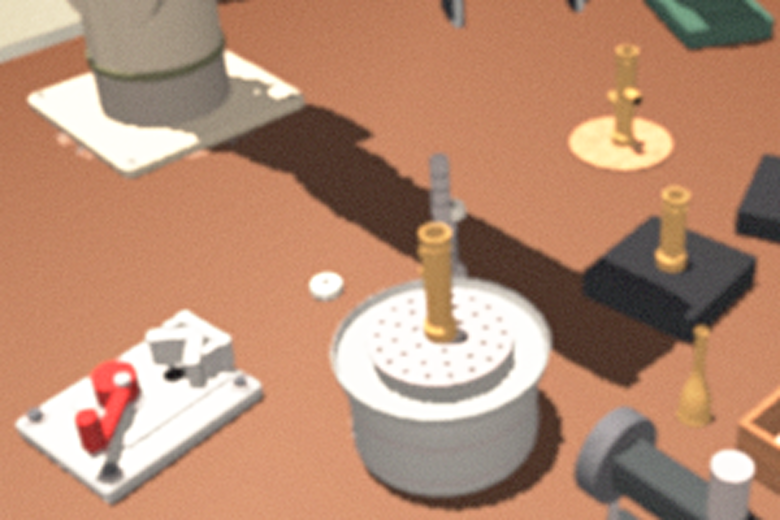

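View pics/t6.png

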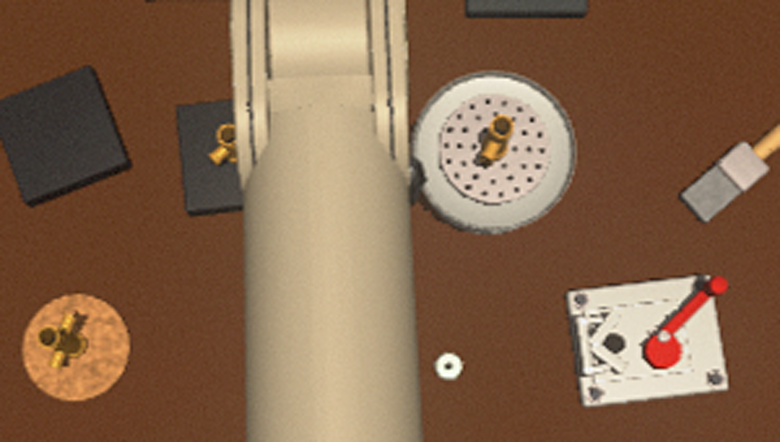

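Run:
```python
from h import *
from scipy import ndimage
for n in ['top6','scene6']:
    p,d,K,V=load(n); P=cloud(K,V,d);Z=P[...,2]
    hsv=cv2.cvtColor(p,cv2.COLOR_RGB2HSV)
    m=(np.hypot(P[...,0]-.444,P[...,1]+.288)<.105)&(Z>.016)&(Z<.023)&(d>0)
    r=cv2.minAreaRect((P[m][:,:2]*1000).astype(np.float32)); print(n,'base',r)
    dark=(hsv[...,2]<75)&(np.hypot(P[...,0]-.44,P[...,1]+.26)<.022)&(Z<.023)
    lab,k=ndimage.label(dark)
    for i in range(1,k+1):
        s=lab==i
        if s.sum()>5:
            v,u=np.nonzero(s); print('dark',s.sum(),u.mean(),v.mean(),onz(K,V,u.mean(),v.mean(),.02).round(4),P[s].mean(0).round(4),P[s].max(0)-P[s].min(0))
    red=((hsv[...,0]<6)|(hsv[...,0]>174))&(hsv[...,1]>170)&(hsv[...,2]>60)
    m=red&(np.hypot(P[...,0]-.494,P[...,1]+.348)<.025)&(Z>.07); print('knob',cv2.minEnclosingCircle((P[m][:,:2]*1000).astype(np.float32)),Z[m].max())
    m=(np.hypot(P[...,0]-.43,P[...,1]+.30)<.03)&(Z>.037)&(d>0)
    for lo in (.036,.04,.044,.048,.052): 
        k=m&(Z>=lo)&(Z<lo+.004)
        if k.sum()>4: print(' hub',lo,k.sum(),P[k].mean(0).round(4),p[k].mean(0).round())
    m=(Z>.044)&(Z<.051)&(np.hypot(P[...,0]-.44,P[...,1]+.25)<.06)&(hsv[...,1]<90)&(P[...,1]>-.28)
    print('V',m.sum(),cv2.minAreaRect((P[m][:,:2]*1000).astype(np.float32)))
    np.save('pics/V_%s.npy'%n,P[m])
p,d,K,V=load('top6')
cv2.imwrite('pics/t6f.png',cv2.resize(p[235:305,335:420],None,fx=8,fy=8,interpolation=cv2.INTER_CUBIC)[:,:,::-1])
```

```text
top6 base ((443.7537841796875, -288.5618591308594), (119.15882873535156, 148.30149841308594), 7.724425315856934)
dark 10 364.4 271.2 [ 0.4414 -0.25    0.02  ] [ 0.4415 -0.2503  0.0183] [0.01093814 0.00603967 0.00856712]
dark 7 367.57142857142856 273.57142857142856 [ 0.4352 -0.2582  0.02  ] [ 0.4351 -0.2581  0.0202] [0.00771246 0.00783477 0.00341306]
knob ((493.4478759765625, -348.18939208984375), 8.737882614135742) 0.08080358165836016
 hub 0.036 30 [ 0.4349 -0.3035  0.0389] [203.  74.  63.]
 hub 0.04 80 [ 0.4333 -0.3008  0.0424] [220.  60.  49.]
 hub 0.044 56 [ 0.433  -0.2993  0.0457] [217.  76.  65.]
 hub 0.048 7 [ 0.4457 -0.2969  0.0499] [210. 173. 159.]
V 203 ((437.36328125, -236.0977325439453), (60.11577606201172, 42.39089584350586), 4.615047931671143)
scene6 base ((445.4418029785156, -291.2572021484375), (120.50767517089844, 149.37059020996094), 6.951863765716553)
dark 6 147.5 282.3333333333333 [ 0.4356 -0.2505  0.02  ] [ 0.4377 -0.2514  0.0219] [0.00444532 0.00484133 0.00129351]
knob ((500.463623046875, -351.8967590332031), 5.85973596572876) 0.07856117963089543
 hub 0.036 18 [ 0.4444 -0.3013  0.0389] [188.  89.  84.]
 hub 0.04 91 [ 0.4367 -0.3041  0.0429] [245. 101.  94.]
 hub 0.044 97 [ 0.4334 -0.3018  0.0452] [251. 125. 116.]
 hub 0.048 15 [ 0.4464 -0.2996  0.0492] [247. 237. 231.]
V 312 ((437.6004333496094, -237.4392852783203), (62.098594665527344, 43.47488021850586), 7.8876495361328125)
```

View pics/t6f.png

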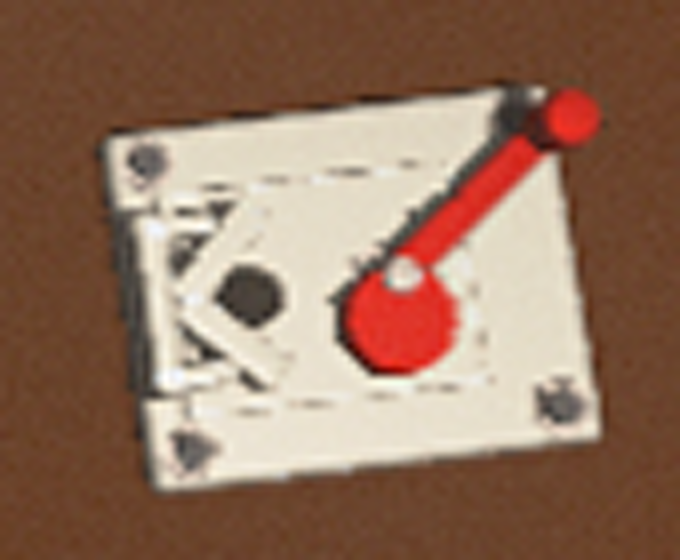

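Run:
```python
from h import *
p,d,K,V=load('top6')
g=cv2.cvtColor(p,cv2.COLOR_RGB2GRAY).astype(float)
print(g[265:280,358:376].astype(int))
w=np.clip(150-g[266:278,361:372],0,None); 
v,u=np.mgrid[266:278,361:372]; cu,cv_=(w*u).sum()/w.sum(),(w*v).sum()/w.sum(); print(cu,cv_,onz(K,V,cu,cv_,.02))
for c in [(250,298,.02),(405,272,.05)]:
    u,v=335+(c[0]+.5)/8-.5,235+(c[1]+.5)/8-.5; print(u,v,onz(K,V,u,v,c[2]))
```

```text
[[159  64 140 222 222 221 226 213 188 221 223 222 220 222 222 222 221 222]
 [ 94 142 226 223 222 223 221 213 222 224 223 222 222 224 221 221 220 223]
 [ 78 160 226 223 225 225 225 231 232 232 224 224 221 222 222 222 221 224]
 [159 227 224 225 230 212 124 109 116 155 215 230 224 222 222 220 221 221]
 [227 228 224 233 217 108  66  65  64  80  99 167 231 225 223 223 222 226]
 [228 227 230 223 168  55  65  66  68  62  61 108 191 228 226 223 223 224]
 [226 231 226 192  91  61  71  65  70  70  69  70 157 231 224 223 226 227]
 [237 239 225 164  56  63  65  67  70  70  69  61 153 231 226 222 226 203]
 [229 227 219 221 187  61  63  67  68  67  63  59 152 229 224 224 226 226]
 [239 228 224 225 225 188  75  63  65  65  54 140 227 228 225 224 224 228]
 [186 242 229 225 227 226 208 132  54  90 178 228 228 223 224 223 226 230]
 [ 81 180 241 234 226 227 224 213 198 201 229 227 225 223 224 224 226 228]
 [115  82 143 217 240 227 225 222 222 204 191 226 225 225 224 223 226 227]
 [182 152  66 113 196 239 230 226 222 219 215 219 227 224 226 226 224 225]
 [192 204  68  60  86 174 234 232 226 222 219 214 198 198 226 226 225 226]]
365.7301939058172 271.60637119113574 [ 0.4403173  -0.25345936  0.02      ]
365.8125 271.8125 [ 0.43977399 -0.25366157  0.02      ]
385.1875 268.5625 [ 0.4460644  -0.29886784  0.05      ]
```

```bash
python3 -m jog '[[[-0.02,0.055,0],[0,0,0.09],100],[[-0.025,0.055,0],[0,0,0],100],[[-0.025,0.055,0],[0,0,0],100],[[-0.025,0.055,0],[0,0,0],100],[[-0.025,0.045,0],[0,0,0],100]]';python3 -m jog '[[[0,0,0],[0,0,0],100],[[0,0,0],[0,0,0],100]]';python3 st.py .4375 .3 .08;python3 - <<'E'
from h import *
snap('top','t7')
for n in ['scene6','top6']:
    p,d,K,V=load(n); P=cloud(K,V,d);Z=P[...,2]
    r=np.hypot(P[...,0]-.4375,P[...,1]-.3)
    m=(r<.03)&(Z>.105)&(Z<.125); print(cv2.minEnclosingCircle((P[m][:,:2]*1000).astype(np.float32)),Z[m].max())
snap('wrist','w7')
E
```

```text
clock: 27.18
position: [0.4472, 0.28, 0.298]
ee_rot: [0.196, 0.981, 0.001, 0.002]
ft_force: [0.9, 1.0, -0.6]
grip_width: 1.0
clock: 27.42
position: [0.4452, 0.2831, 0.298]
ee_rot: [0.193, 0.981, 0.001, 0.001]
ft_force: [0.4, -0.8, 0.2]
grip_width: 1.002
pos [0.4452 0.2831 0.298 ] yangle 67.8 tiltfix rotvec [-0.0011  0.0028] F [ 0.43 -0.85  0.19] g 1.002 t 27.43 j7 [-0.8   0.09  0.16  1.66 -0.01  1.4   0.54]
delta [-0.0077  0.0169 -0.218 ]
((438.45263671875, 297.66522216796875), 13.126741409301758) 0.1170688949056991
((437.968994140625, 299.1888427734375), 11.08868408203125) 0.11888205489974718
```

View pics/w7.png

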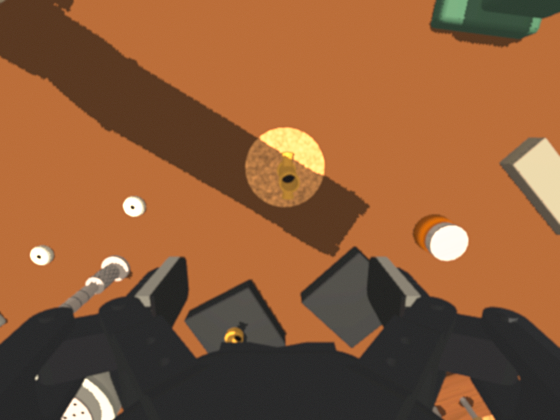

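Tall stands on the mat at (289,178), square to the jaws.

```bash
python3 -m jog '[[[-0.007,0.016,-0.05],[0,0.003,0],100],[[0,0,-0.06],[0,0,0],100],[[0,0,-0.03],[0,0,0],100],[[0,0,0],[0,0,0],100]]'; python3 st.py .438 .2995 .085
```

```text
clock: 28.02
position: [0.4417, 0.2947, 0.1557]
ee_rot: [0.198, 0.98, 0.002, 0.001]
ft_force: [-0.2, 0.3, 2.0]
grip_width: 0.998
pos [0.4417 0.2947 0.1557] yangle 67.2 tiltfix rotvec [-0.0027  0.0028] F [-0.23  0.29  2.05] g 0.998 t 28.02 j7 [-0.81  0.2   0.15  1.84 -0.03  1.1   0.53]
delta [-0.0037  0.0048 -0.0707]
```

```bash
python3 -m jog '[[[-0.004,0.005,-0.04],[-0.003,0.003,0],100],[[0,0,-0.02],[0,0,0],100],[[0,0,0],[0,0,0],100]]'; python3 st.py .438 .2995 .085
```

```text
clock: 28.4
position: [0.4418, 0.2993, 0.0995]
ee_rot: [0.2, 0.98, 0.002, 0.002]
ft_force: [0.6, 0.2, 0.3]
grip_width: 1.002
pos [0.4418 0.2993 0.0995] yangle 66.9 tiltfix rotvec [-0.0034  0.0053] F [0.59 0.21 0.3 ] g 1.002 t 28.4 j7 [-0.81  0.27  0.14  1.89 -0.04  0.99  0.52]
delta [-0.0038  0.0002 -0.0145]
```

```bash
python3 -m jog '[[[-0.004,0,-0.0145],[-0.003,0.005,0],100],[[0,0,0],[0,0,0],100]]'; python3 st.py .438 .2995 .085; python3 -m jog '[[[0,0,0],[0,0,0],45],[[0,0,0],[0,0,0],30],[[0,0,0],[0,0,0],0],[[0,0,0],[0,0,0],0],[[0,0,0],[0,0,0],0]]' 30; python3 st.py
```

```text
clock: 28.65
position: [0.4392, 0.2997, 0.0869]
ee_rot: [0.201, 0.98, 0.002, 0.001]
ft_force: [-0.4, 0.4, -0.2]
grip_width: 0.998
pos [0.4392 0.2997 0.0869] yangle 66.9 tiltfix rotvec [-0.0025  0.0028] F [-0.4   0.37 -0.17] g 0.998 t 28.65 j7 [-0.81  0.28  0.14  1.9  -0.05  0.96  0.52]
delta [-0.0012 -0.0002 -0.0019]
clock: 29.28
position: [0.44, 0.3002, 0.0886]
ee_rot: [0.201, 0.98, 0.003, 0.002]
ft_force: [0.4, -0.1, -1.1]
grip_width: 0.236
pos [0.44   0.3002 0.0886] yangle 66.9 tiltfix rotvec [-0.0042  0.0047] F [ 0.37 -0.12 -1.11] g 0.236 t 29.27 j7 [-0.81  0.28  0.14  1.9  -0.05  0.96  0.52]
```

```bash
python3 -m jog '[[[0,0,0.03],[0,0,0],0],[[0,0,0.06],[0,0,0],0],[[0,0,0.06],[-0.004,0.005,0],0],[[0.005,-0.02,0.06],[0,0,0],0],[[0.01,-0.05,0.02],[0,0,0],0]]'; python3 -m jog '[[[0.01,-0.055,0],[0,0,0.1],0],[[0.01,-0.055,0],[0,0,0.1],0],[[0,-0.055,0],[0,0,0.1],0],[[0,-0.055,0],[0,0,0.1],0],[[0,-0.055,0],[0,0,0.05],0]]'; python3 st.py .4408 -.26 .3
```

```text
clock: 29.9
position: [0.451, 0.2309, 0.32]
ee_rot: [0.197, 0.98, -0.003, -0.002]
ft_force: [0.9, -0.7, -2.3]
grip_width: 0.235
clock: 30.52
position: [0.4709, -0.0523, 0.3219]
ee_rot: [-0.035, 0.999, -0.002, -0.0]
ft_force: [2.3, -0.1, -0.7]
grip_width: 0.233
pos [ 0.4709 -0.0523  0.3219] yangle 94.0 tiltfix rotvec [ 0.0031 -0.0007] F [ 2.33 -0.11 -0.73] g 0.233 t 30.52 j7 [-0.49 -0.07  0.48  1.75  0.03  1.45  1.63]
delta [-0.0301 -0.2077 -0.0219]
```

```bash
python3 -m jog '[[[-0.005,-0.055,0],[0,0,0.05],0],[[-0.01,-0.055,0],[0,0,0],0],[[-0.01,-0.05,0],[0,0,0],0],[[0,-0.035,0],[0,0,0],0],[[0,0,0],[0,0,0],0]]'; python3 -m jog '[[[0,0,-0.02],[0,0,0],0],[[0,0,0],[0,0,0],0]]'; python3 st.py .4408 -.26 .3
```

```text
clock: 31.15
position: [0.4415, -0.2582, 0.3217]
ee_rot: [-0.057, 0.998, -0.002, -0.0]
ft_force: [-0.1, 1.3, -1.0]
grip_width: 0.236
clock: 31.4
position: [0.4416, -0.2571, 0.3011]
ee_rot: [-0.057, 0.998, -0.001, -0.0]
ft_force: [-0.8, 0.3, -1.2]
grip_width: 0.237
pos [ 0.4416 -0.2571  0.3011] yangle 96.6 tiltfix rotvec [ 0.0024 -0.0007] F [-0.84  0.33 -1.18] g 0.237 t 31.4 j7 [-0.28  0.04  0.75  1.71 -0.02  1.4   2.15]
delta [-0.0008 -0.0029 -0.0011]
```

```bash
python3 -m jog '[[[-0.001,-0.004,-0.05],[0.002,0,0],0],[[0,0,-0.05],[0,0,0],0],[[0,0,-0.02],[0,0,0],0],[[0,0,0],[0,0,0],0]]'; python3 st.py .4408 -.26 .14
```

```text
clock: 31.9
position: [0.4432, -0.2578, 0.181]
ee_rot: [-0.06, 0.998, 0.0, 0.002]
ft_force: [-0.4, 0.4, -1.0]
grip_width: 0.236
pos [ 0.4432 -0.2578  0.181 ] yangle 96.9 tiltfix rotvec [-0.0005  0.0034] F [-0.44  0.39 -1.02] g 0.236 t 31.9 j7 [-0.25  0.15  0.75  1.88 -0.12  1.15  2.24]
delta [-0.0024 -0.0022 -0.041 ]
```

```bash
python3 -m jog '[[[-0.003,-0.003,-0.025],[0,0.003,0],0],[[0,0,-0.008],[0,0,0],0],[[0,0,0],[0,0,0],0]]'; python3 st.py .4408 -.26 .14
python3 - <<'E'
from h import *
snap('scene','s8')
p,d,K,V=load('s8');P=cloud(K,V,d);Z=P[...,2]
hsv=cv2.cvtColor(p,cv2.COLOR_RGB2HSV)
m=(hsv[...,1]>120)&(hsv[...,0]>12)&(hsv[...,0]<30)&(hsv[...,2]>60)&(np.hypot(P[...,0]-.441,P[...,1]+.26)<.04)
q=P[m];print(q[:,2].min(), q[q[:,2]<q[:,2].min()+.012].mean(0), q[q[:,2]<q[:,2].min()+.012].min(0),q[q[:,2]<q[:,2].min()+.012].max(0))
cv2.imwrite('pics/s8c.png',cv2.resize(p[210:330,70:200],None,fx=4.5,fy=4.5,interpolation=cv2.INTER_CUBIC)[:,:,::-1])
E
```

```text
clock: 32.28
position: [0.4432, -0.2603, 0.1517]
ee_rot: [-0.062, 0.998, -0.0, 0.003]
ft_force: [-0.0, -1.0, -1.1]
grip_width: 0.24
pos [ 0.4432 -0.2603  0.1517] yangle 97.1 tiltfix rotvec [0.0002 0.0055] F [-0.03 -0.98 -1.15] g 0.24 t 32.27 j7 [-0.23  0.19  0.75  1.91 -0.15  1.09  2.27]
delta [-0.0024  0.0003 -0.0117]
0.07191662565633071 [ 0.44880041 -0.26670011  0.07899218] [ 0.43274146 -0.27643693  0.07191663] [ 0.45661191 -0.25093263  0.08367841]
```

View pics/s8c.png

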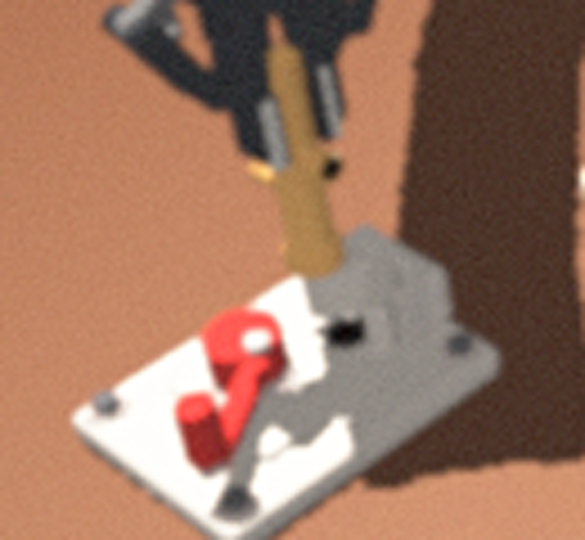

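```bash
python3 -m jog '[[[-0.0025,0.0005,-0.02],[0,0.006,0],0],[[0,0,-0.008],[0,0,0],0],[[0,0,0],[0,0,0],0]]'; python3 st.py .4408 -.26 .104
```

```text
clock: 32.7
position: [0.4415, -0.2597, 0.1232]
ee_rot: [-0.062, 0.998, -0.0, 0.001]
ft_force: [0.2, -0.8, -1.2]
grip_width: 0.237
pos [ 0.4415 -0.2597  0.1232] yangle 97.1 tiltfix rotvec [0.0004 0.0013] F [ 0.15 -0.77 -1.22] g 0.237 t 32.7 j7 [-0.21  0.24  0.74  1.94 -0.18  1.03  2.3 ]
delta [-0.0007 -0.0003 -0.0192]
```

```bash
python3 -m jog '[[[-0.0005,-0.0003,-0.008],[0,0.001,0],0],[[0,0,-0.005],[0,0,0],0],[[0,0,0],[0,0,0],0]]'; python3 st.py .4408 -.26 .104;python3 -m jog '[[[-0.0003,0,-0.003],[0,0.001,0],0],[[0,0,0],[0,0,0],0]]'; python3 st.py .4408 -.26 .104
```

```text
clock: 33.08
position: [0.441, -0.2602, 0.1095]
ee_rot: [-0.062, 0.998, -0.0, 0.0]
ft_force: [0.8, -1.0, -1.2]
grip_width: 0.236
pos [ 0.441  -0.2602  0.1095] yangle 97.1 tiltfix rotvec [0.0006 0.0003] F [ 0.82 -1.01 -1.21] g 0.236 t 33.08 j7 [-0.2   0.26  0.73  1.95 -0.2   1.01  2.32]
delta [-0.0002  0.0002 -0.0055]
clock: 33.33
position: [0.4408, -0.2603, 0.1065]
ee_rot: [-0.062, 0.998, -0.0, -0.0]
ft_force: [0.7, 0.3, -1.6]
grip_width: 0.239
pos [ 0.4408 -0.2603  0.1065] yangle 97.1 tiltfix rotvec [ 0.0006 -0.0004] F [ 0.69  0.3  -1.59] g 0.239 t 33.33 j7 [-0.2   0.26  0.73  1.95 -0.21  1.    2.32]
delta [-0.      0.0003 -0.0025]
```

```bash
python3 -m jog '[[[0,0,-0.0015],[0,0,0],0],[[0,0,0],[0,0,0],0]]'; python3 st.py .4408 -.26 .104;python3 -m jog '[[[0,0,-0.001],[0,0.0,0],0],[[0,0,0],[0,0,0],0]]'; python3 st.py .4408 -.26 .104
```

```text
clock: 33.58
position: [0.441, -0.2603, 0.105]
ee_rot: [-0.062, 0.998, -0.0, -0.0]
ft_force: [-0.3, 0.0, -1.1]
grip_width: 0.236
pos [ 0.441  -0.2603  0.105 ] yangle 97.1 tiltfix rotvec [ 0.0007 -0.0001] F [-0.27  0.01 -1.07] g 0.236 t 33.58 j7 [-0.2   0.27  0.73  1.96 -0.21  1.    2.32]
delta [-0.0002  0.0003 -0.001 ]
clock: 33.83
position: [0.4411, -0.2604, 0.1041]
ee_rot: [-0.062, 0.998, -0.0, 0.0]
ft_force: [0.3, 0.1, -1.4]
grip_width: 0.238
pos [ 0.4411 -0.2604  0.1041] yangle 97.1 tiltfix rotvec [0.0007 0.0002] F [ 0.25  0.08 -1.43] g 0.238 t 33.83 j7 [-0.2   0.27  0.73  1.96 -0.21  0.99  2.32]
delta [-0.0003  0.0004 -0.0001]
```

```bash
for i in 1; do python3 -m jog '[[[0,0,-0.001],[0,0,0],0],[[0,0,0],[0,0,0],0]]'; done; python3 st.py .4408 -.26 .104;python3 -m jog '[[[0,0,-0.001],[0,0.0,0],0],[[0,0,0],[0,0,0],0]]'; python3 st.py .4408 -.26 .104
```

```text
clock: 34.08
position: [0.4415, -0.2606, 0.1037]
ee_rot: [-0.062, 0.998, -0.0, 0.001]
ft_force: [0.2, 0.1, -1.0]
grip_width: 0.238
pos [ 0.4415 -0.2606  0.1037] yangle 97.1 tiltfix rotvec [0.0009 0.0012] F [ 0.17  0.05 -1.  ] g 0.238 t 34.08 j7 [-0.2   0.27  0.73  1.96 -0.21  0.99  2.32]
delta [-0.0007  0.0006  0.0003]
clock: 34.33
position: [0.442, -0.2611, 0.1036]
ee_rot: [-0.062, 0.998, -0.001, 0.001]
ft_force: [-0.4, -0.4, -1.7]
grip_width: 0.237
pos [ 0.442  -0.2611  0.1036] yangle 97.1 tiltfix rotvec [0.0013 0.0026] F [-0.38 -0.39 -1.67] g 0.237 t 34.33 j7 [-0.2   0.27  0.73  1.96 -0.21  0.99  2.33]
delta [-0.0012  0.0011  0.0004]
```

```bash
python3 -m jog '[[[0,0,0],[0,0,0],28],[[0,0,0],[0,0,0],40],[[0,0,0],[0,0,0],70],[[0,0,0],[0,0,0],100],[[0,0,0],[0,0,0],100]]'; python3 -m jog '[[[0,0,0.05],[0,0.002,0],100],[[0,0,0.06],[0,0,0],100],[[0.0,0,0.05],[0,0,0],100],[[0.02,-0.04,0.0],[0,0,0],50],[[0.02,-0.04,0],[0,0,0],35]]'; python3 st.py .4934 -.348 .2
python3 - <<'E'
from h import *
snap('scene','s9')
p,d,K,V=load('s9');P=cloud(K,V,d);Z=P[...,2]
m=(np.hypot(P[...,0]-.441,P[...,1]+.26)<.03)&(Z>.115)&(Z<.135);print(cv2.minEnclosingCircle((P[m][:,:2]*1000).astype(np.float32)),Z[m].max())
cv2.imwrite('pics/s9c.png',cv2.resize(p[210:330,70:200],None,fx=4.5,fy=4.5,interpolation=cv2.INTER_CUBIC)[:,:,::-1])
E
```

```text
clock: 34.95
position: [0.4422, -0.2611, 0.1034]
ee_rot: [-0.062, 0.998, -0.001, 0.001]
ft_force: [0.6, 0.2, 1.4]
grip_width: 0.993
clock: 35.58
position: [0.4829, -0.3396, 0.2707]
ee_rot: [-0.065, 0.998, 0.0, 0.003]
ft_force: [-0.1, 0.7, 0.6]
grip_width: 0.61
pos [ 0.4829 -0.3396  0.2707] yangle 97.5 tiltfix rotvec [-0.0011  0.0061] F [-0.05  0.73  0.61] g 0.61 t 35.58 j7 [-0.13  0.3   0.83  1.57 -0.23  1.37  2.42]
delta [ 0.0105 -0.0084 -0.0707]
((439.96588134765625, -263.5074462890625), 11.929960250854492) 0.13360509842784948
```

View pics/s9c.png

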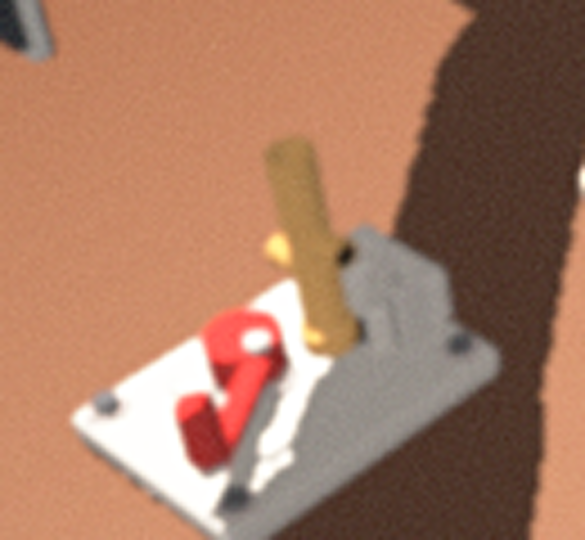

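Tall casing stands upright in the nest (crop (315,330)), lever still open, knob at (203,430). Now turn the jaws tangential to the lever to cage the knob.

```bash
python3 -m jog '[[[0.005,-0.004,0],[0,0.005,-0.18],50],[[0.005,-0.004,0],[0,0,-0.18],50],[[0,0,-0.02],[0,0,-0.18],50],[[0,0,-0.02],[0,0,-0.18],50],[[0,0,-0.02],[0,0,-0.18],50]]'; python3 -m jog '[[[0,0,0],[0,0,-0.03],50],[[0,0,0],[0,0,0],50]]'; python3 st.py .4934 -.348 .072
```

```text
clock: 36.25
position: [0.4942, -0.3547, 0.2083]
ee_rot: [0.39, 0.921, -0.002, -0.001]
ft_force: [0.0, 0.1, 0.1]
grip_width: 0.499
clock: 36.5
position: [0.4939, -0.3542, 0.2077]
ee_rot: [0.403, 0.915, -0.003, -0.002]
ft_force: [-0.7, -0.9, -0.7]
grip_width: 0.5
pos [ 0.4939 -0.3542  0.2077] yangle 42.5 tiltfix rotvec [ 0.0029 -0.0066] F [-0.66 -0.89 -0.66] g 0.5 t 36.5 j7 [-0.19  0.46  0.98  1.6  -0.39  1.29  1.59]
delta [-0.0005  0.0062 -0.1357]
```

```bash
python3 -m jog '[[[0,0.005,-0.05],[0.003,-0.006,0],50],[[0,0,-0.03],[0,0,0],50],[[0,0,0],[0,0,0],50]]';python3 st.py .4934 -.348 .072
python3 - <<'E'
from h import *
snap('wrist','w10')
E
```

```text
clock: 36.88
position: [0.4956, -0.3499, 0.1294]
ee_rot: [0.398, 0.917, 0.0, 0.002]
ft_force: [0.1, -0.4, 0.7]
grip_width: 0.5
pos [ 0.4956 -0.3499  0.1294] yangle 43.0 tiltfix rotvec [0.0016 0.0047] F [ 0.12 -0.43  0.7 ] g 0.5 t 36.88 j7 [-0.16  0.53  0.92  1.7  -0.46  1.14  1.64]
delta [-0.0022  0.0019 -0.0574]
```

View pics/w10.png

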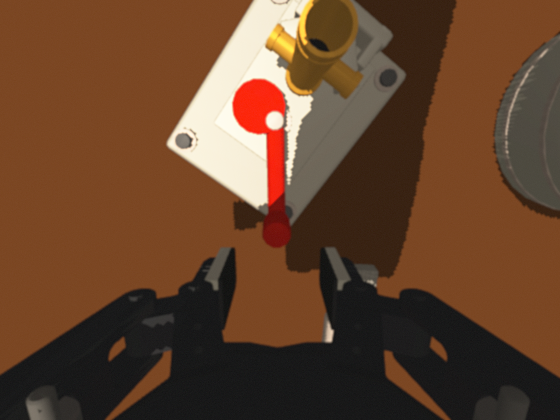

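Knob at (277,233), centred between the pads; lever arm points straight along the tool's x.

```bash
python3 -m jog '[[[-0.003,0.001,-0.035],[0.001,0.004,0],50],[[0,0,-0.02],[0,0,0],50],[[0,0,0],[0,0,0],50]]';python3 st.py .4934 -.348 .072
```

```text
clock: 37.3
position: [0.4961, -0.3514, 0.08]
ee_rot: [0.397, 0.918, -0.0, 0.005]
ft_force: [-0.1, -0.5, 0.3]
grip_width: 0.501
pos [ 0.4961 -0.3514  0.08  ] yangle 43.2 tiltfix rotvec [0.0046 0.0092] F [-0.11 -0.47  0.28] g 0.501 t 37.3 j7 [-0.13  0.59  0.88  1.74 -0.51  1.05  1.68]
delta [-0.0027  0.0034 -0.008 ]
```

```bash
python3 -m jog '[[[-0.002,0.003,-0.008],[0.004,0.009,0],40],[[0,0,0],[0,0,0],30],[[0,0,0],[0,0,0],30]]';python3 st.py .4851 -.3565 .072
```

```text
clock: 37.67
position: [0.4954, -0.3493, 0.0744]
ee_rot: [0.397, 0.918, -0.0, 0.002]
ft_force: [-0.2, -0.0, -0.6]
grip_width: 0.305
pos [ 0.4954 -0.3493  0.0744] yangle 43.3 tiltfix rotvec [0.0021 0.003 ] F [-0.25 -0.04 -0.65] g 0.305 t 37.67 j7 [-0.12  0.59  0.87  1.74 -0.52  1.05  1.68]
delta [-0.0103 -0.0072 -0.0024]
```

```bash
python3 -m jog '[[[-0.0105,-0.0075,-0.002],[0.002,0.003,-0.15],30],[[-0.0106,-0.006,0],[0,0,-0.17],30],[[0,0,0],[0,0,0],30]]';python3 st.py .4629 -.3664 .073
```

```text
clock: 38.05
position: [0.4754, -0.3628, 0.0738]
ee_rot: [0.54, 0.841, 0.0, 0.001]
ft_force: [0.9, -0.1, 0.3]
grip_width: 0.295
pos [ 0.4754 -0.3628  0.0738] yangle 24.6 tiltfix rotvec [0.0007 0.0027] F [ 0.89 -0.11  0.26] g 0.295 t 38.05 j7 [-0.14  0.62  0.95  1.76 -0.57  1.06  1.44]
delta [-0.0125 -0.0036 -0.0008]
```

```bash
python3 -m jog '[[[-0.0125,-0.0036,-0.001],[0,0.003,-0.17],30],[[-0.012,-0.002,0],[0,0,-0.17],30],[[0,0,0],[0,0,0],30]]';python3 st.py .4387 -.3681 .073
```

```text
clock: 38.42
position: [0.4533, -0.3679, 0.0738]
ee_rot: [0.672, 0.74, -0.0, 0.002]
ft_force: [-0.2, -1.0, 0.8]
grip_width: 0.3
pos [ 0.4533 -0.3679  0.0738] yangle 5.5 tiltfix rotvec [0.0021 0.0023] F [-0.17 -0.99  0.77] g 0.3 t 38.42 j7 [-0.19  0.63  1.04  1.8  -0.62  1.07  1.18]
delta [-0.0146 -0.0002 -0.0008]
```

```bash
python3 -m jog '[[[-0.0145,0,-0.001],[0.002,0.002,-0.15],30],[[-0.012,0.0023,0],[0,0,-0.15],30],[[0,0,0],[0,0,0],30]]';python3 st.py .4153 -.3614 .073
```

```text
clock: 38.8
position: [0.4299, -0.3653, 0.0737]
ee_rot: [0.771, 0.637, 0.0, 0.002]
ft_force: [-0.1, 0.3, 0.4]
grip_width: 0.299
pos [ 0.4299 -0.3653  0.0737] yangle -10.8 tiltfix rotvec [0.002  0.0027] F [-0.13  0.3   0.38] g 0.299 t 38.8 j7 [-0.24  0.64  1.12  1.86 -0.66  1.07  0.95]
delta [-0.0146  0.0039 -0.0007]
```

```bash
python3 -m jog '[[[-0.0145,0.0039,-0.001],[0.002,0.002,-0.12],30],[[0,0,0],[0,0,0],30]]';python3 st.py .4049 -.3551 .073
```

```text
clock: 39.05
position: [0.4177, -0.3612, 0.0731]
ee_rot: [0.803, 0.596, 0.0, 0.001]
ft_force: [0.0, 0.3, 0.6]
grip_width: 0.297
pos [ 0.4177 -0.3612  0.0731] yangle -16.8 tiltfix rotvec [0.0009 0.0019] F [0.03 0.29 0.62] g 0.297 t 39.05 j7 [-0.26  0.63  1.15  1.89 -0.67  1.07  0.87]
delta [-0.0128  0.0061 -0.0001]
```

```bash
python3 -m jog '[[[-0.0125,0.006,0],[0,0.002,-0.1],30],[[0,0,0],[0,0,0],30]]';python3 st.py .401 -.352 .073
python3 - <<'E'
from h import *
snap('scene','s11')
p,d,K,V=load('s11')
cv2.imwrite('pics/s11c.png',cv2.resize(p[210:330,70:200],None,fx=4.5,fy=4.5,interpolation=cv2.INTER_CUBIC)[:,:,::-1])
E
```

```text
clock: 39.3
position: [0.4075, -0.3555, 0.0736]
ee_rot: [0.828, 0.561, -0.0, 0.001]
ft_force: [1.0, 0.8, -0.5]
grip_width: 0.298
pos [ 0.4075 -0.3555  0.0736] yangle -21.8 tiltfix rotvec [0.0021 0.001 ] F [ 1.05  0.8  -0.46] g 0.298 t 39.3 j7 [-0.3   0.63  1.19  1.92 -0.67  1.07  0.8 ]
delta [-0.0065  0.0035 -0.0006]
```

View pics/s11c.png

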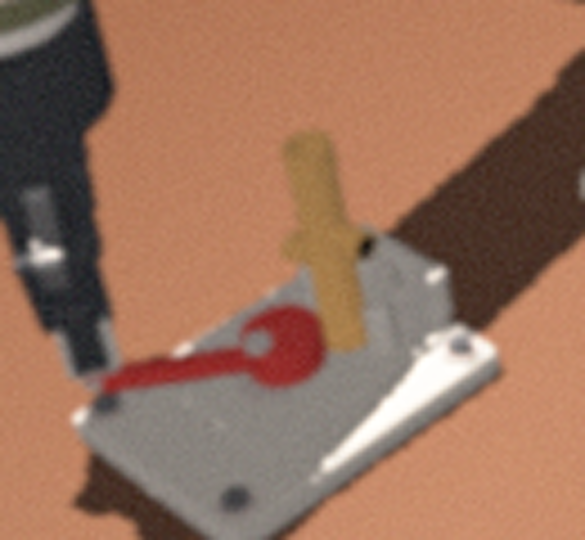

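```bash
python3 -m jog '[[[-0.006,0.004,0],[0.002,0,0],30],[[0,0,0],[0,0,0],30]]';python3 st.py .401 -.352 .073;  python3 -m jog '[[[-0.004,0.003,0],[0.002,0,0],30],[[0,0,0],[0,0,0],30]]';python3 st.py .401 -.352 .073
```

```text
clock: 39.6
position: [0.403, -0.3517, 0.0739]
ee_rot: [0.826, 0.564, 0.001, 0.001]
ft_force: [0.1, 1.1, -0.2]
grip_width: 0.302
pos [ 0.403  -0.3517  0.0739] yangle -21.3 tiltfix rotvec [0.001  0.0021] F [ 0.07  1.1  -0.16] g 0.302 t 39.6 j7 [-0.31  0.62  1.2   1.93 -0.67  1.06  0.81]
delta [-0.002  -0.0003 -0.0009]
clock: 39.85
position: [0.4, -0.3493, 0.0743]
ee_rot: [0.825, 0.565, 0.001, 0.002]
ft_force: [2.8, -1.7, -0.8]
grip_width: 0.299
pos [ 0.4    -0.3493  0.0743] yangle -21.2 tiltfix rotvec [0.0008 0.0042] F [ 2.79 -1.65 -0.83] g 0.299 t 39.85 j7 [-0.32  0.61  1.2   1.95 -0.66  1.06  0.81]
delta [ 0.001  -0.0027 -0.0013]
```

```bash
python3 -m jog '[[[-0.003,0.003,0],[0,0.003,0],30],[[0,0,0],[0,0,0],30]]';python3 st.py .401 -.352 .073;  python3 -m jog '[[[-0.003,0.003,0],[0,0.003,0],30],[[0,0,0],[0,0,0],30]]';python3 st.py .401 -.352 .073
```

```text
clock: 40.1
position: [0.4004, -0.3484, 0.0755]
ee_rot: [0.824, 0.566, 0.001, 0.005]
ft_force: [0.1, 0.1, 0.2]
grip_width: 0.3
pos [ 0.4004 -0.3484  0.0755] yangle -21.0 tiltfix rotvec [0.0078 0.0076] F [0.06 0.1  0.2 ] g 0.3 t 40.1 j7 [-0.33  0.6   1.21  1.95 -0.66  1.05  0.81]
delta [ 0.0006 -0.0036 -0.0025]
clock: 40.35
position: [0.4006, -0.3474, 0.0766]
ee_rot: [0.824, 0.567, 0.0, 0.009]
ft_force: [2.2, -0.4, -1.6]
grip_width: 0.299
pos [ 0.4006 -0.3474  0.0766] yangle -20.9 tiltfix rotvec [0.0146 0.0106] F [ 2.21 -0.43 -1.6 ] g 0.299 t 40.35 j7 [-0.34  0.6   1.22  1.96 -0.66  1.04  0.81]
delta [ 0.0004 -0.0046 -0.0036]
```

```bash
python3 -m jog '[[[0.001,-0.001,0],[0.012,0.01,0],40],[[0,0,0],[0,0,0],50],[[0,0,0],[0,0,0],50],[[0,0,0.05],[0,0,0],50],[[0,0,0.06],[0,0,0],50]]'; python3 -m jog '[[[0,0,0.06],[0,0,0],50],[[0,0,0.04],[0,0,0.1],50],[[0.04,0.05,0],[0,0,0.1],50],[[0.04,0.05,0],[0,0,0.1],50],[[0.03,0.05,0],[0,0,0],50]]';python3 -m jog '[[[0.04,0.05,0],[0,0,0],50],[[0.03,0.05,0],[0,0,0.1],50],[[0.03,0.05,0],[0,0,0.1],50],[[0.03,0.05,0],[0,0,0.1],50]]'; python3 st.py
python3 - <<'E'
from h import *
for n in ['scene','top']:
    snap(n,n+'12')
p,d,K,V=load('scene12')
cv2.imwrite('pics/s12c.png',cv2.resize(p[140:340,70:370],None,fx=2.6,fy=2.6,interpolation=cv2.INTER_CUBIC)[:,:,::-1])
p,d,K,V=load('top12')
cv2.imwrite('pics/t12c.png',cv2.resize(p[225:310,330:430],None,fx=7,fy=7,interpolation=cv2.INTER_CUBIC)[:,:,::-1])
P=cloud(K,V,d);Z=P[...,2];hsv=cv2.cvtColor(p,cv2.COLOR_RGB2HSV)
red=((hsv[...,0]<6)|(hsv[...,0]>174))&(hsv[...,1]>170)&(hsv[...,2]>60)
m=red&(np.hypot(P[...,0]-.404,P[...,1]+.35)<.03)&(Z>.068);k=cv2.minEnclosingCircle((P[m][:,:2]*1000).astype(np.float32)); print('knob',k,Z[m].max())
print(np.degrees(np.arctan2(k[0][1]+298.5,k[0][0]-446)))
m=(np.hypot(P[...,0]-.440,P[...,1]+.254)<.03)&(Z>.115)&(Z<.135);print(cv2.minEnclosingCircle((P[m][:,:2]*1000).astype(np.float32)),Z[m].max())
E
```

```text
clock: 40.98
position: [0.398, -0.3459, 0.1849]
ee_rot: [0.824, 0.567, -0.004, -0.004]
ft_force: [1.9, 0.9, 1.4]
grip_width: 0.495
clock: 41.6
position: [0.5058, -0.1988, 0.2926]
ee_rot: [0.731, 0.682, -0.001, -0.001]
ft_force: [0.2, -1.4, -0.3]
grip_width: 0.5
clock: 42.1
position: [0.6362, 0.0055, 0.2922]
ee_rot: [0.618, 0.786, -0.001, -0.002]
ft_force: [0.4, 0.3, 1.1]
grip_width: 0.502
pos [0.6362 0.0055 0.2922] yangle 13.7 tiltfix rotvec [-0.0011 -0.005 ] F [0.37 0.28 1.12] g 0.502 t 42.1 j7 [-0.77  0.48  0.99  1.4  -0.4   1.48  0.45]
knob ((402.7923889160156, -353.5450439453125), 8.7708101272583) 0.0840078831708614
-128.13014358649585
((440.1566467285156, -254.51243591308594), 10.97646427154541) 0.13381583717454307
```

View pics/s12c.png

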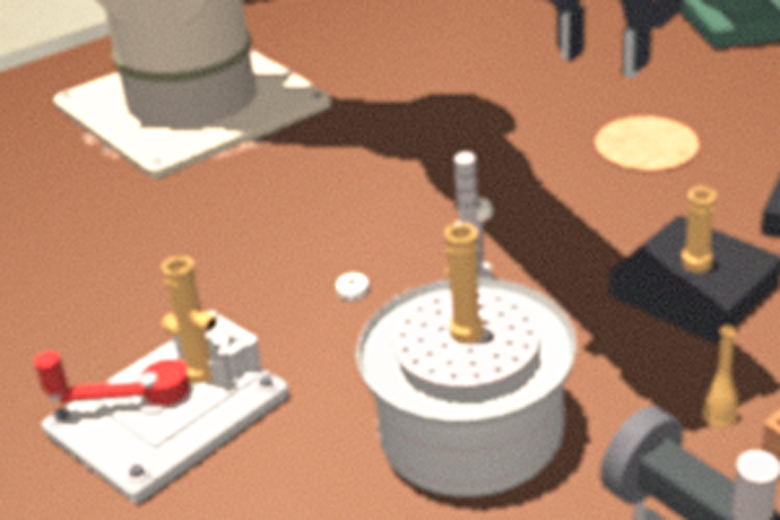

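View pics/t12c.png

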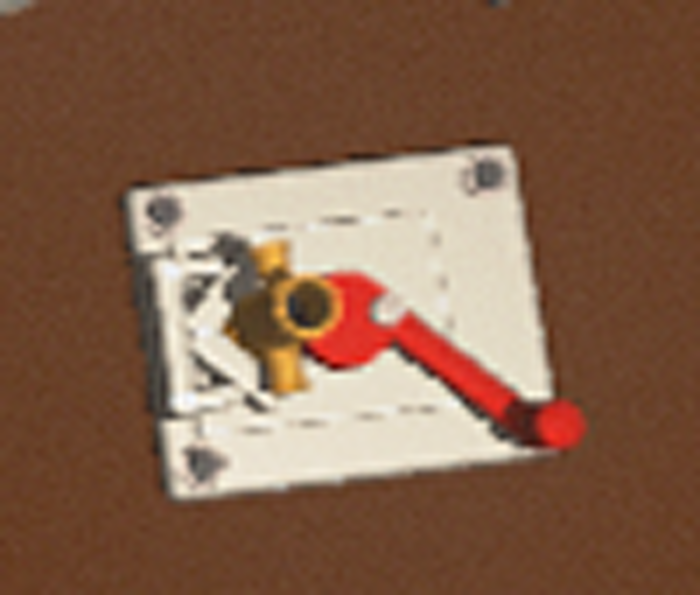

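Lever reads -128.1° against about -127.9° expected for shut, and the casing moved to the nest point. My pushes were weak, though, so I'll push once more, firmer, to confirm the stop.

```bash
python3 -m jog '[[[-0.04,-0.055,0],[0,0,-0.12],50],[[-0.04,-0.05,0],[0,0,-0.12],50],[[-0.04,-0.05,0],[0,0,-0.12],50],[[-0.04,-0.055,0],[0,0,-0.12],50],[[-0.03,-0.055,0],[0,0,-0.1],50]]';python3 -m jog '[[[-0.02,-0.05,0],[0,0,0],50],[[-0.01,-0.03,0],[0,0,0],50],[[0,0,0],[0,0,0],50]]'; python3 st.py .403 -.353 .29
```

```text
clock: 42.82
position: [0.4506, -0.2433, 0.2873]
ee_rot: [0.816, 0.578, -0.002, -0.005]
ft_force: [1.4, -0.0, 0.6]
grip_width: 0.5
clock: 43.2
position: [0.4145, -0.3297, 0.2873]
ee_rot: [0.819, 0.574, -0.001, -0.006]
ft_force: [-0.1, 0.3, 0.1]
grip_width: 0.503
pos [ 0.4145 -0.3297  0.2873] yangle -20.0 tiltfix rotvec [-0.0088 -0.0081] F [-0.07  0.27  0.06] g 0.503 t 43.2 j7 [-0.51  0.22  1.27  1.69 -0.22  1.4   0.45]
delta [-0.0115 -0.0233  0.0027]
```

```bash
python3 -m jog '[[[-0.005,-0.012,0],[-0.008,-0.008,0.17],45],[[-0.006,-0.012,-0.03],[0,0,0.05],45],[[0,0,-0.04],[0,0,0],45],[[0,0,0],[0,0,0],45]]';python3 st.py .403 -.3535 .075
```

```text
clock: 43.7
position: [0.4046, -0.351, 0.2155]
ee_rot: [0.748, 0.664, -0.0, -0.001]
ft_force: [0.1, 0.3, 1.2]
grip_width: 0.447
pos [ 0.4046 -0.351   0.2155] yangle -6.8 tiltfix rotvec [-0.0014 -0.0014] F [0.07 0.27 1.23] g 0.447 t 43.7 j7 [-0.36  0.29  1.17  1.79 -0.28  1.25  0.77]
delta [-0.0016 -0.0025 -0.1405]
```

```bash
python3 -m jog '[[[-0.0015,-0.002,-0.05],[0,0,0],45],[[0,0,-0.04],[0,0,0],45],[[0,0,0],[0,0,0],45]]';python3 st.py .403 -.3535 .075
```

```text
clock: 44.08
position: [0.4071, -0.3519, 0.1282]
ee_rot: [0.746, 0.666, 0.001, 0.001]
ft_force: [-0.9, 0.0, 0.4]
grip_width: 0.453
pos [ 0.4071 -0.3519  0.1282] yangle -6.5 tiltfix rotvec [0.0004 0.0027] F [-0.88  0.    0.43] g 0.453 t 44.08 j7 [-0.25  0.41  1.07  1.88 -0.4   1.09  0.86]
delta [-0.0041 -0.0016 -0.0532]
```

```bash
python3 -m jog '[[[-0.004,-0.002,-0.035],[0,0.003,0],45],[[0,0,-0.015],[0,0,0],45],[[0,0,0],[0,0,0],35],[[0,0,0],[0,0,0],30]]';python3 st.py .403 -.3535 .075
```

```text
clock: 44.58
position: [0.408, -0.3556, 0.0857]
ee_rot: [0.745, 0.667, 0.001, 0.004]
ft_force: [-0.9, -0.8, -1.0]
grip_width: 0.303
pos [ 0.408  -0.3556  0.0857] yangle -6.4 tiltfix rotvec [0.0046 0.0071] F [-0.9  -0.77 -1.01] g 0.303 t 44.58 j7 [-0.19  0.47  1.01  1.91 -0.47  1.01  0.91]
delta [-0.005   0.0021 -0.0107]
```

```bash
python3 -m jog '[[[-0.004,0.002,-0.01],[0.004,0.007,-0.15],30],[[0,0,0],[0,0,0],30]]';python3 st.py .403 -.3535 .075; python3 -m jog '[[[-0.012,0.008,0],[0,0.003,0],30]]';python3 st.py;python3 -m jog '[[[-0.02,0.012,0],[0,0,0],30]]';python3 st.py
```

```text
clock: 44.82
position: [0.4057, -0.3542, 0.0782]
ee_rot: [0.794, 0.608, 0.001, 0.002]
ft_force: [-0.1, -0.4, 0.4]
grip_width: 0.298
pos [ 0.4057 -0.3542  0.0782] yangle -15.1 tiltfix rotvec [0.0024 0.0033] F [-0.1  -0.36  0.43] g 0.298 t 44.83 j7 [-0.21  0.5   1.04  1.92 -0.51  1.01  0.79]
delta [-0.0027  0.0007 -0.0032]
clock: 44.95
position: [0.3973, -0.3488, 0.0803]
ee_rot: [0.793, 0.61, 0.0, 0.006]
ft_force: [47.1, -30.6, -33.2]
grip_width: 0.305
pos [ 0.3973 -0.3488  0.0803] yangle -14.9 tiltfix rotvec [0.0097 0.0079] F [ 47.09 -30.6  -33.19] g 0.305 t 44.95 j7 [-0.24  0.47  1.06  1.95 -0.49  0.99  0.79]
clock: 45.08
position: [0.395, -0.3434, 0.0863]
ee_rot: [0.79, 0.613, 0.006, 0.026]
ft_force: [100.6, -46.7, -45.1]
grip_width: 0.307
pos [ 0.395  -0.3434  0.0863] yangle -14.3 tiltfix rotvec [0.0337 0.0409] F [100.61 -46.73 -45.05] g 0.307 t 45.08 j7 [-0.3   0.42  1.09  1.99 -0.46  0.94  0.77]
```

That push met the hard stop and far too much force: about 120 N, right at the wrist limit. I'm backing off at once.

```bash
python3 -m jog '[[[0.008,-0.006,0],[0.01,0.02,0],30]]';python3 st.py; python3 -m jog '[[[0.002,-0.002,0],[0.01,0.01,0],45],[[0,0,0],[0,0,0],50]]'; python3 st.py
```

```text
clock: 45.2
position: [0.4076, -0.3497, 0.0892]
ee_rot: [0.788, 0.616, 0.003, 0.02]
ft_force: [-3.2, -0.9, -2.0]
grip_width: 0.298
pos [ 0.4076 -0.3497  0.0892] yangle -13.9 tiltfix rotvec [0.0277 0.0305] F [-3.16 -0.9  -2.01] g 0.298 t 45.2 j7 [-0.26  0.45  1.07  1.95 -0.48  0.98  0.78]
clock: 45.45
position: [0.4103, -0.3516, 0.0907]
ee_rot: [0.786, 0.618, 0.003, 0.014]
ft_force: [0.1, -0.0, 0.5]
grip_width: 0.507
pos [ 0.4103 -0.3516  0.0907] yangle -13.7 tiltfix rotvec [0.0177 0.0218] F [ 0.05 -0.02  0.53] g 0.507 t 45.45 j7 [-0.25  0.46  1.06  1.93 -0.48  1.    0.79]
```

```bash
python3 -m jog '[[[-0.003,0,0.01],[0.017,0.02,0],50],[[0,0,0.05],[0,0,0],50],[[0,0,0.05],[0,0,0],50],[[0,0,0.05],[0,0,0.1],50],[[0.03,0.03,0.03],[0,0,0.1],50]]'; python3 -m jog '[[[0.04,0.05,0],[0,0,0.1],50],[[0.04,0.05,0],[0,0,0.1],50],[[0.03,0.05,0],[0,0,0.1],50],[[0.03,0.05,0],[0,0,0.1],50],[[0.03,0.05,0],[0,0,0.1],50]]'; python3 st.py
cat > lv.py <<'E'
from h import *
import sys
t=sys.argv[1]
snap('scene','s'+t);snap('top','t'+t)
for f in ['scene12','s'+t,'top12','t'+t]:
    p,d,K,V=load(f);P=cloud(K,V,d);Z=P[...,2];hsv=cv2.cvtColor(p,cv2.COLOR_RGB2HSV)
    red=((hsv[...,0]<6)|(hsv[...,0]>174))&(hsv[...,1]>150)&(hsv[...,2]>60)
    m=red&(np.hypot(P[...,0]-.404,P[...,1]+.35)<.03)&(Z>.062)
    v,u=np.nonzero(m)
    k=cv2.minEnclosingCircle((P[m][:,:2]*1000).astype(np.float32)); print(f,'knob px',u.mean().round(2),v.mean().round(2),len(u),np.round(k[0],1),'mean',P[m].mean(0).round(4),'ang',np.degrees(np.arctan2(k[0][1]+298.5,k[0][0]-446)).round(2))
    m=(np.hypot(P[...,0]-.440,P[...,1]+.254)<.03)&(Z>.115)&(Z<.135);print('  tall',cv2.minEnclosingCircle((P[m][:,:2]*1000).astype(np.float32)),Z[m].max())
    m=(np.hypot(P[...,0]-.444,P[...,1]+.288)<.105)&(Z>.016)&(Z<.023)&(d>0)
    print('  base',cv2.minAreaRect((P[m][:,:2]*1000).astype(np.float32)))
p=load('t'+t)[0]; cv2.imwrite('pics/t%sc.png'%t,cv2.resize(p[225:310,330:430],None,fx=7,fy=7,interpolation=cv2.INTER_CUBIC)[:,:,::-1])
E
python3 lv.py 13
```

```text
clock: 46.08
position: [0.4262, -0.3226, 0.2821]
ee_rot: [0.722, 0.692, -0.002, -0.005]
ft_force: [1.2, 0.8, -1.1]
grip_width: 0.501
clock: 46.7
position: [0.5943, -0.0702, 0.2833]
ee_rot: [0.525, 0.851, -0.002, -0.005]
ft_force: [0.4, -0.4, 0.9]
grip_width: 0.505
pos [ 0.5943 -0.0702  0.2833] yangle 26.7 tiltfix rotvec [-0.0016 -0.0116] F [ 0.44 -0.44  0.86] g 0.505 t 46.7 j7 [-0.7   0.37  0.97  1.52 -0.31  1.43  0.75]
scene12 knob px 88.07 280.44 95 [ 403.5 -354.7] mean [ 0.4062 -0.356   0.0725] ang -127.1
  tall ((439.88287353515625, -255.54139709472656), 12.089691162109375) 0.13336316217130578
  base ((445.3078308105469, -291.47833251953125), (119.87763214111328, 148.2813720703125), 7.639437675476074)
s13 knob px 87.87 281.45 95 [ 406.  -356.4] mean [ 0.4088 -0.3576  0.0726] ang -124.62
  tall ((440.25103759765625, -255.59829711914062), 12.251681327819824) 0.13363038397601162
  base ((445.86865234375, -290.9895324707031), (119.57029724121094, 149.16673278808594), 7.218531131744385)
top12 knob px 409.15 285.17 46 [ 402.7 -353.2] mean [ 0.4023 -0.3527  0.0747] ang -128.33
  tall ((440.1566467285156, -254.51243591308594), 10.97646427154541) 0.13381583717454307
  base ((444.637939453125, -288.4068603515625), (118.9454345703125, 148.5569305419922), 7.065101146697998)
t13 knob px 409.73 284.23 44 [ 404.9 -355. ] mean [ 0.4047 -0.3543  0.0746] ang -126.03
  tall ((440.1135559082031, -254.61720275878906), 11.215851783752441) 0.13391762098106516
  base ((444.1103210449219, -288.15679931640625), (118.7512435913086, 149.1905517578125), 7.227278232574463)
```

View pics/t13c.png

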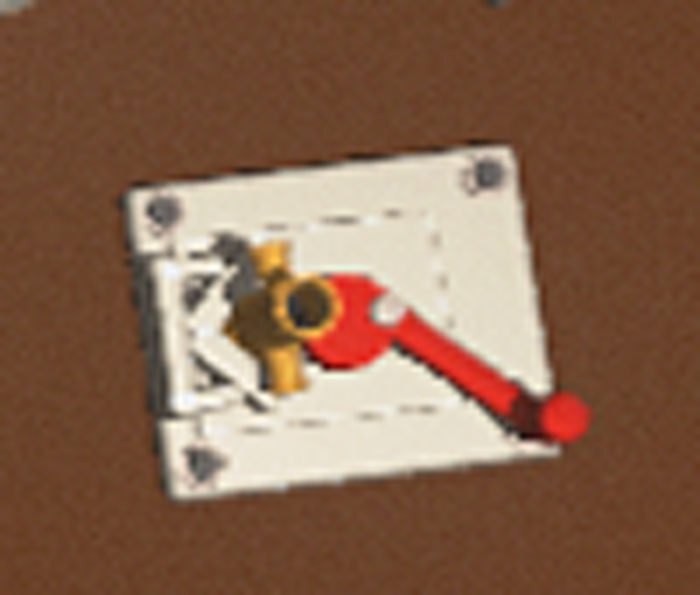

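The back-off dragged the lever open by about 2.3° (knob now at crop (565,417)); the fixture and tall casing did not move. I'll reclose gently and this time open the fingers before moving away.

```bash
python3 -m jog '[[[-0.035,-0.055,0],[0,0.01,-0.12],45],[[-0.035,-0.055,0],[0,0,-0.12],45],[[-0.035,-0.055,0],[0,0,-0.12],45],[[-0.035,-0.055,0],[0,0,-0.12],45],[[-0.03,-0.045,0],[0,0,-0.1],45]]';python3 -m jog '[[[-0.01,-0.02,0],[0,0,0],45],[[0,0,0],[0,0,0],45]]'; python3 st.py .405 -.355 .29
```

```text
clock: 47.42
position: [0.4224, -0.3235, 0.2783]
ee_rot: [0.746, 0.665, -0.003, -0.015]
ft_force: [1.0, 0.0, 0.6]
grip_width: 0.454
clock: 47.68
position: [0.4053, -0.3482, 0.2776]
ee_rot: [0.75, 0.661, -0.003, -0.017]
ft_force: [0.5, -0.0, -0.6]
grip_width: 0.45
pos [ 0.4053 -0.3482  0.2776] yangle -7.2 tiltfix rotvec [-0.0207 -0.0265] F [ 0.52 -0.01 -0.58] g 0.45 t 47.67 j7 [-0.4   0.27  1.22  1.68 -0.25  1.41  0.73]
delta [-0.0003 -0.0068  0.0124]
```

```bash
python3 -m jog '[[[0,-0.006,-0.03],[-0.02,-0.026,0],45],[[0,0,-0.05],[0,0,0],45],[[0,0,-0.05],[0,0,0],45],[[0,0,0],[0,0,0],45]]';python3 st.py .405 -.355 .075
```

```text
clock: 48.18
position: [0.405, -0.3505, 0.1437]
ee_rot: [0.749, 0.662, 0.001, -0.001]
ft_force: [-0.3, -0.1, 0.8]
grip_width: 0.45
pos [ 0.405  -0.3505  0.1437] yangle -7.1 tiltfix rotvec [-0.0032 -0.0007] F [-0.26 -0.11  0.82] g 0.45 t 48.17 j7 [-0.29  0.39  1.11  1.87 -0.39  1.12  0.84]
delta [-0.     -0.0045 -0.0687]
```

```bash
python3 -m jog '[[[0.0,-0.005,-0.04],[-0.002,0,0],45],[[0,0,-0.02],[0,0,0],45],[[0,0,0],[0,0,0],45]]';python3 st.py .405 -.355 .075
```

```text
clock: 48.55
position: [0.4081, -0.3557, 0.0874]
ee_rot: [0.748, 0.663, 0.001, 0.001]
ft_force: [-0.4, -0.6, 1.0]
grip_width: 0.448
pos [ 0.4081 -0.3557  0.0874] yangle -6.9 tiltfix rotvec [0.0008 0.0033] F [-0.42 -0.62  1.  ] g 0.448 t 48.55 j7 [-0.2   0.48  1.03  1.91 -0.48  1.02  0.91]
delta [-0.0031  0.0007 -0.0124]
```

```bash
python3 -m jog '[[[-0.002,0,-0.012],[0.001,0.003,-0.12],45],[[0,0,0],[0,0,0],32],[[0,0,0],[0,0,0],30]]';python3 st.py .405 -.355 .075; python3 -m jog '[[[-0.004,0.002,0],[0,0.003,0],30]]';python3 st.py
```

```text
clock: 48.92
position: [0.4084, -0.3569, 0.0803]
ee_rot: [0.786, 0.618, 0.001, 0.002]
ft_force: [-1.2, 1.1, -0.3]
grip_width: 0.298
pos [ 0.4084 -0.3569  0.0803] yangle -13.7 tiltfix rotvec [0.0024 0.0048] F [-1.17  1.08 -0.25] g 0.298 t 48.92 j7 [-0.21  0.51  1.04  1.91 -0.52  1.02  0.82]
delta [-0.0034  0.0019 -0.0053]
clock: 49.05
position: [0.4049, -0.3551, 0.0812]
ee_rot: [0.786, 0.619, 0.0, 0.002]
ft_force: [-0.4, 0.9, -0.9]
grip_width: 0.299
pos [ 0.4049 -0.3551  0.0812] yangle -13.6 tiltfix rotvec [0.003 0.003] F [-0.41  0.92 -0.86] g 0.299 t 49.05 j7 [-0.22  0.5   1.05  1.92 -0.51  1.02  0.82]
```

```bash
python3 -m jog '[[[-0.003,0.002,-0.003],[0.003,0.003,0],30]]';python3 st.py; python3 -m jog '[[[-0.002,0.0015,-0.001],[0.002,0.002,0],30]]';python3 st.py
```

```text
clock: 49.18
position: [0.4021, -0.3532, 0.0788]
ee_rot: [0.785, 0.619, 0.0, 0.0]
ft_force: [1.5, -1.1, 0.3]
grip_width: 0.298
pos [ 0.4021 -0.3532  0.0788] yangle -13.5 tiltfix rotvec [0.0003 0.001 ] F [ 1.49 -1.13  0.29] g 0.298 t 49.17 j7 [-0.22  0.5   1.05  1.93 -0.51  1.01  0.82]
clock: 49.3
position: [0.4002, -0.3517, 0.078]
ee_rot: [0.785, 0.619, 0.0, -0.001]
ft_force: [1.0, -0.6, 2.0]
grip_width: 0.298
pos [ 0.4002 -0.3517  0.078 ] yangle -13.5 tiltfix rotvec [-0.0016 -0.0003] F [ 0.97 -0.63  2.01] g 0.298 t 49.3 j7 [-0.22  0.49  1.05  1.93 -0.51  1.01  0.82]
```

```bash
python3 -m jog '[[[-0.0015,0.001,-0.001],[-0.001,0,0],30]]';python3 st.py; python3 -m jog '[[[-0.0015,0.001,-0.001],[0,0,0],30]]';python3 st.py
```

```text
clock: 49.42
position: [0.399, -0.3508, 0.0772]
ee_rot: [0.785, 0.619, 0.0, 0.0]
ft_force: [4.1, -2.8, 2.0]
grip_width: 0.299
pos [ 0.399  -0.3508  0.0772] yangle -13.5 tiltfix rotvec [-0.0001  0.0005] F [ 4.07 -2.78  2.01] g 0.299 t 49.42 j7 [-0.22  0.49  1.05  1.94 -0.51  1.01  0.82]
clock: 49.55
position: [0.3989, -0.3507, 0.0769]
ee_rot: [0.785, 0.62, 0.001, 0.002]
ft_force: [6.6, -2.9, 5.7]
grip_width: 0.302
pos [ 0.3989 -0.3507  0.0769] yangle -13.4 tiltfix rotvec [0.0022 0.0035] F [ 6.61 -2.9   5.66] g 0.302 t 49.55 j7 [-0.23  0.49  1.05  1.94 -0.51  1.    0.82]
```

```bash
python3 -m jog '[[[-0.0025,0.0015,0],[0,0.002,0],30]]';python3 st.py; python3 -m jog '[[[0,0,0],[0,0,0],45],[[0,0,0],[0,0,0],50],[[0,0,0],[0,0,0],50]]'; python3 st.py
```

```text
clock: 49.68
position: [0.3986, -0.3502, 0.0776]
ee_rot: [0.785, 0.62, 0.0, 0.004]
ft_force: [14.0, -7.9, -9.5]
grip_width: 0.304
pos [ 0.3986 -0.3502  0.0776] yangle -13.4 tiltfix rotvec [0.0058 0.0057] F [13.98 -7.91 -9.54] g 0.304 t 49.67 j7 [-0.23  0.48  1.06  1.94 -0.5   1.    0.82]
clock: 50.05
position: [0.3977, -0.3496, 0.077]
ee_rot: [0.785, 0.62, 0.0, 0.003]
ft_force: [0.8, 0.2, 0.2]
grip_width: 0.501
pos [ 0.3977 -0.3496  0.077 ] yangle -13.4 tiltfix rotvec [0.0046 0.0038] F [0.77 0.24 0.16] g 0.501 t 50.05 j7 [-0.23  0.48  1.06  1.95 -0.5   1.    0.82]
```

```bash
python3 -m jog '[[[0.003,-0.002,0.02],[0,0,0],50],[[0,0,0.04],[0,0,0],50],[[0,0,0.05],[0,0,0],50],[[0,0,0.05],[0,0,0.1],50],[[0.03,0.03,0.04],[0,0,0.1],50]]'; python3 -m jog '[[[0.04,0.05,0],[0,0,0.1],50],[[0.04,0.05,0],[0,0,0.1],50],[[0.03,0.05,0],[0,0,0.1],50],[[0.03,0.05,0],[0,0,0.1],50],[[0.03,0.05,0],[0,0,0.1],50]]'; python3 -m jog '[[[0,0.05,0],[0,0,0],50],[[0,0.0,0],[0,0,0],50]]';python3 st.py; python3 lv.py 14;  python3 - <<'E'
from h import *
p,d,K,V=load('s14');P=cloud(K,V,d);Z=P[...,2]
for c,z in [((.626,-.128),.178),((.637,.134),.093)]:
    m=(np.hypot(P[...,0]-c[0],P[...,1]-c[1])<.03)&(Z>z); print(cv2.minEnclosingCircle((P[m][:,:2]*1000).astype(np.float32)))
E
```

```text
clock: 50.68
position: [0.4251, -0.3222, 0.2794]
ee_rot: [0.72, 0.694, -0.002, -0.001]
ft_force: [2.2, -0.2, -0.3]
grip_width: 0.501
clock: 51.3
position: [0.5979, -0.0676, 0.2827]
ee_rot: [0.521, 0.854, 0.0, 0.001]
ft_force: [1.0, -0.4, 1.3]
grip_width: 0.502
clock: 51.55
position: [0.5989, -0.0105, 0.281]
ee_rot: [0.517, 0.856, -0.001, 0.0]
ft_force: [0.0, -0.1, 0.5]
grip_width: 0.5
pos [ 0.5989 -0.0105  0.281 ] yangle 27.7 tiltfix rotvec [ 0.0017 -0.0009] F [ 0.04 -0.13  0.53] g 0.5 t 51.55 j7 [-0.81  0.37  0.98  1.53 -0.31  1.41  0.67]
scene12 knob px 88.07 280.44 95 [ 403.5 -354.7] mean [ 0.4062 -0.356   0.0725] ang -127.1
  tall ((439.88287353515625, -255.54139709472656), 12.089691162109375) 0.13336316217130578
  base ((445.3078308105469, -291.47833251953125), (119.87763214111328, 148.2813720703125), 7.639437675476074)
s14 knob px 88.09 280.44 96 [ 403.4 -354.2] mean [ 0.4063 -0.3559  0.0725] ang -127.4
  tall ((440.4744873046875, -255.97340393066406), 12.391216278076172) 0.13290810454725396
  base ((445.51861572265625, -290.50830078125), (121.13014221191406, 149.01649475097656), 6.6569013595581055)
top12 knob px 409.15 285.17 46 [ 402.7 -353.2] mean [ 0.4023 -0.3527  0.0747] ang -128.33
  tall ((440.1566467285156, -254.51243591308594), 10.97646427154541) 0.13381583717454307
  base ((444.637939453125, -288.4068603515625), (118.9454345703125, 148.5569305419922), 7.065101146697998)
t14 knob px 409.12 285.19 48 [ 402.1 -353.3] mean [ 0.4023 -0.3527  0.0743] ang -128.69
  tall ((439.9311828613281, -254.16871643066406), 10.95791244506836) 0.1342129275092552
  base ((444.31146240234375, -288.4017028808594), (118.37470245361328, 149.07858276367188), 7.239307403564453)
((625.8870239257812, -128.29684448242188), 13.089095115661621)
((638.2637329101562, 132.6807403564453), 12.439818382263184)
```

View pics/s14.png

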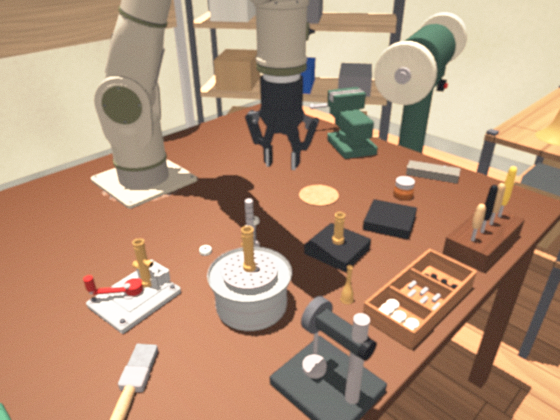

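View pics/t14c.png

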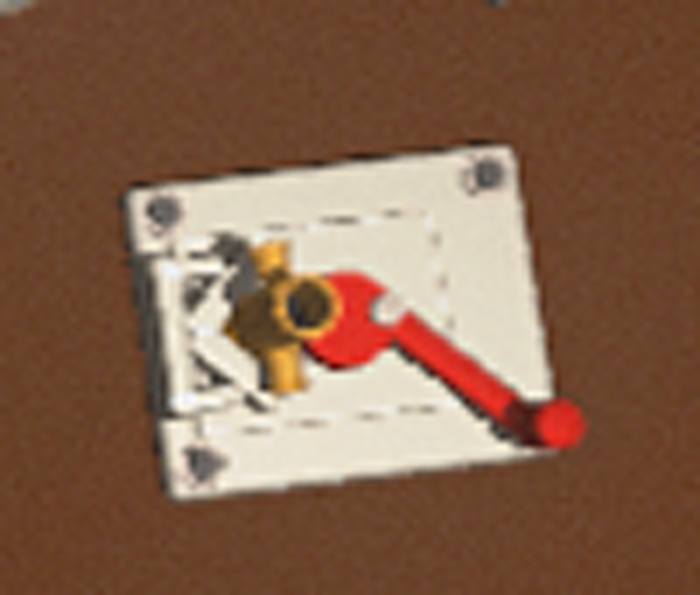

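The knob is back at the same pixels as the first closing (409.1,285.2), so the lever is on its stop. All three casings stand upright: tall in the nest (145,262), mid on the plate (248,250) and short on the block (339,230). The mat is empty, the mandrel is standing at (250,212), and the arm is clear.

```bash
python3 -c "
from workcell import manip; print(manip.hand_in())"
```

```text
the job is handed in; nothing more can be done
None
```

The job is handed in at about 52 s: every casing has moved on one station and stands upright, and the lever is shut on the tall one. One wrist reading came to about 119.7 N, just under the 120 N limit.

- **Order:** tall casing to the cork mat, short to the granite block, middle-sized to the sprung plate, tall from the mat into the nest, then the red lever shut.
- **Placement:** in the last pictures the short casing is about 2 mm from the block's middle. The middle-sized one is within 1 mm of the plate's middle, with the plate pressed about 9 mm. The tall one was pushed into the V and stands within about 1 mm of the nest point. The mandrel is standing and was never touched.
- **Lever:** it stopped against its end stop under about 19 N. Its angle measured -128.7° from above and -127.4° from the side, against about -128° expected for fully shut.
- **What went wrong:** I pushed the lever a second time to confirm the stop, and pushed too hard, which gave the 119.7 N reading. Forces between readings were not recorded, so the true peak may have been higher. Backing off then dragged the lever open by about 2.3°. I closed it again gently and opened the fingers before moving away. The fixture and the tall casing did not shift.

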